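# Pack the gingerbreads into their gift boxes

## Robot

A 6-joint arm with a two-finger parallel gripper is mounted at the origin on the work surface. World frame = base frame: x ahead of the robot, y to its left, z up, the work surface at z = 0. Lengths are in m, angles in rad, forces in N, time in s.
With the tool pointing down it reaches from about 0.3 to 0.775 m from the base axis. Payload 14.6 kg.
Tool frame: the origin (TCP) lies between the finger pads; the fingertips stand 8 mm ahead of it and the grasp point (between the pads) lies 11 mm behind it (ctrl.tip_reach is the distance from the TCP to the fingertips, in m); y points along the fingers, z is the direction in which the jaws open and shut, and the axes are right-handed (so a half turn about y gives the same grasp; the last joint's range is limited). The gripper opens to 94 mm and grips with 3 to 60 N. Pads are 16 mm wide; open, the fingers measure 119 mm over their backs; the gripper's body (75 mm by 177 mm) begins 78 mm behind the grasp point.
Start: joints at [1.234, 0.3, 1.521, -0, 1.321, -0.067], TCP at [0.147, 0.53, 0.188] pointing down, gripper open.
Joint ranges: [-3.03, 3.03], [-0.79, 2.21], [0.23, 2.52], [-1.04, 4.18], [0, 3.07], [-2.55, 2.55]. Speed limits (rad/s): [2.22, 2.22, 2.57, 3.14, 3.14, 3.14].

## Interface

Orientations are given as [roll, pitch, yaw] about the fixed x, y, z axes, in that order (R = Rz(yaw) Ry(pitch) Rx(roll)).
In Python, from station import ctrl gives the robot as it stands.
- The arm moves only by the tool play_rows, never from a script. Its arguments are lists of equal length, an entry for each row: "twist": the turn, a rotation vector about the world's x, y, z as a fraction of full scale, a list of three; "travel": the shift along the world's x, y, z as a fraction of full scale, a list of three; "grip": the gripper's target within -1 to 1 (shut at 1, half-way at 0, fully open at -1). A call has 1 to 12 rows; each row shifts and turns the commanded pose from where the row before left it; what a row does not reach is not made up. Full scale, the value 1, is 5 cm for a shift and 90 degrees for a turn. A row lasts 1/10 s, in which the tool goes at most 50 mm and 8.59 degrees, less where a joint would pass 70% of its speed; a pose out of reach is approached as far as the arm can. A call with a number of a shift or a turn outside -1 to 1 is refused whole. A call with a gripper value outside its range is refused whole. The fingers move at their own pace and stop on an object; "force" is the grip in N (left out, the last holds). Time passes only in rows, so rows that do not move let the fingers close. It gives the time, the measured TCP pose, the force and the opening at its end, in the units of the state.
- ctrl.get_obs(): the state, without advancing time (a new reading comes with each control period).
- ctrl.camera(name): name is "side" or "top" or "wrist"; returns a dict with "img" (384x512x3 uint8, red, green, blue), "vfov" (degrees; the focal length in pixels is half the picture's height over the tangent of half this angle, whatever the lens; pixels are square), "cx", "cy" (the principal point, pixels), "rvec" (rotation vector, rad) and "tvec" (3), from world to camera coordinates, as OpenCV has them. Camera axes: x right, y down, z forward; pixel columns grow to the right and rows downward; lengths in m; the calibration is good to about 2 mm. A picture is of the moment at which its call begins. There is no depth.
- ctrl.hand_in(): hands the job in, once; it reports no verdict.
Trained networks look in a picture, given as the dict that the camera call returned (one of the last four; its "shot" number tells which), for a name from the list of things; names that differ only in an ending like _2 or _b are one class to them, and where a whole thing is asked for, a point or a joint stands for the part that bears it (a point fixed in the world has none). Each returns a list of dicts, best first, with "confidence" (0 to 1); they miss things now and then, are a little off and sometimes report something else, mostly with a low value. They report only what shows in the picture. A call takes as long as a camera call. They do not tell look-alikes from the thing itself.
- ctrl.boxes_of(name, picture): "point" ([column, row] in pixels, amid what is visible of it).
- ctrl.trace(name, picture): "pixels" (384x512 bool, what is visible of it) and "point" ([column, row] in pixels, amid what is visible of it).
The state is a dict: "time_s": time; "qpos": joint angles; "joint_vel": joint speeds; "tau": joint torques, N m; "ee_pos": TCP position; "eef_rot": TCP orientation; "force": force on the tool from outside, world axes, zero at the start; "moment": the same for the moment, N m; "grip_width": finger opening in m.
Only numpy, scipy, OpenCV 4.12 (cv2) and the standard library are available. Lean on these libraries where they do the work, as an engineer would, in place of code of your own. Each camera call takes 0.05 s, during which the arm holds its last target.

## Task

Pack the four gingerbreads: put each one into the open gift box of its own shape - round, square, long bar and heart - so that it lies flat on the floor of the box, inside the rim. Set them down gently rather than dropping them, and leave the little spice jar and the icing nozzle standing where they are.

Things in the scene. Friction and masses are not known exactly. Their poses are not given: they have to be found in the camera images.
- cake_round: Brown gingerbread, hard and rigid, 32 mm thick, about 0.12 kg (0.08 to 0.17), lying flat on the table. A round disc 64 mm across. Origin at the centre of its underside, z up. Its yaw does not matter.
- cake_square: Brown gingerbread, hard and rigid, 32 mm thick, about 0.12 kg (0.08 to 0.17), lying flat on the table. A square, 60 x 60 mm, sides along its x and y. Origin at the centre of its underside, z up.
- cake_bar: Brown gingerbread, hard and rigid, 32 mm thick, about 0.12 kg (0.08 to 0.17), lying flat on the table. A long bar, 104 mm along its x, 44 mm along its y. Origin at the centre of its underside, z up.
- cake_heart: Brown gingerbread heart, rigid, 32 mm thick, 0.08 to 0.17 kg, flat on the table. 56 mm along its x (point at x = -28 mm, lobes end at +28 mm), 61.5 mm wide along y. Lobes are round, radius 18 mm, centred at x = +10, y = +-13 mm: widest at x = +10 mm, the place to grip along y. Centre of mass near x = +5 mm. Origin at the centre of its underside, z up.
- box_round: Shallow round gift box base, inside about 82 mm across, 88 mm outside. Open on top, fixed. White floor, upper face 3 mm above the table; brown kraft rim 3 mm thick, its top 12 mm above the table. Origin at the underside's centre, z up.
- box_square: Shallow square gift box base, 78 x 78 mm inside, 84 x 84 mm outside, sides along its x and y. Open on top, fixed. White floor, upper face 3 mm above the table; brown kraft rim 3 mm thick, its top 12 mm above the table. Origin at the underside's centre, z up.
- box_bar: Shallow oblong gift box base, 120 mm (x) by 60 mm (y) inside, 126 x 66 mm outside. Open on top, fixed. White floor, upper face 3 mm above the table; brown kraft rim 3 mm thick, its top 12 mm above the table. Origin at the underside's centre, z up.
- box_heart: Shallow heart-shaped gift box base, point towards its -x, 86 (x) by 87 mm (y) outside; the heart gingerbread's outline with 8 to 9 mm of room all round: it fits only with its axes the same way as the box's, origins together. Open on top, fixed. White floor, upper face 3 mm above the table; brown kraft rim 3 mm thick, its top 12 mm above the table. Origin at the underside's centre, z up.
- spice_jar: Bystander, to be left standing: small amber jar with a steel lid, 34 mm across, 55 mm high, loose, light. Origin at the centre of its underside, z up.
- nozzle: Bystander, to be left standing: small steel icing nozzle (cone, narrow end up), 32 mm across, 42 mm high, loose, light. Origin at the centre of its underside, z up.
Things that resemble listed ones, but are neither listed nor needed, are in the scene too. Leave any turquoise look-alike of the cake_bar alone.

How it is judged:
At the end, for the whole second after the job is handed in: Each gingerbread lies flat (tilt under 0.06 rad) on the floor of the box of its own shape, inside the rim (its origin within 16 mm of the box's axis and less than 6 mm above the box's underside), and is at rest (horizontal distance between cake_round and box_round below 0.016 m and z of cake_round in the frame of box_round between 0 and 0.006 m and angle between each of cake_round, cake_square, cake_bar, cake_heart's own z axis and vertical below 0.06 rad and linear speed of each of cake_round, cake_square, cake_bar, cake_heart below 0.02 m/s and angular speed of each of cake_round, cake_square, cake_bar, cake_heart below 0.2 rad/s and horizontal distance between cake_square and box_square below 0.016 m and z of cake_square in the frame of box_square between 0 and 0.006 m and horizontal distance between cake_bar and box_bar below 0.016 m and z of cake_bar in the frame of box_bar between 0 and 0.006 m and horizontal distance between cake_heart and box_heart below 0.016 m and z of cake_heart in the frame of box_heart between 0 and 0.006 m); the robot touches nothing.
It fails at once if a gingerbread is dropped or thrown (moves faster than 0.8 m/s while the fingers do not touch it) ((linear speed of cake_round above 0.8 m/s and contact force between the fingers and cake_round below 0.02 N) or (linear speed of cake_square above 0.8 m/s and contact force between the fingers and cake_square below 0.02 N) or (linear speed of cake_bar above 0.8 m/s and contact force between the fingers and cake_bar below 0.02 N) or (linear speed of cake_heart above 0.8 m/s and contact force between the fingers and cake_heart below 0.02 N)).
It fails at once if the small amber glass spice jar with a steel lid is shifted by more than 25 mm or knocked over (distance of spice_jar from where it was at the start of the episode above 0.025 m or angle between spice_jar's own z axis and vertical above 0.5 rad).
It fails at once if the small steel icing nozzle is shifted by more than 25 mm or knocked over (distance of nozzle from where it was at the start of the episode above 0.025 m or angle between nozzle's own z axis and vertical above 0.5 rad).
It also fails if it takes over 90 s, if anything falls off the work surface, if the arm or the gripper's body presses on something with over 40 N, if the wrist force passes 120 N, or if a joint passes its speed limit or range.

## Working session

There is one attempt and no reset: what is moved stays moved. The work goes in short steps, Python scripts to look and compute and a tool call to move; the robot and the scene stay as the last step left them, time stands still between calls to the robot, and variables do not carry over. Pictures are saved under pics/ and viewed, and the job is handed in when it is done.

Besides the shell and the picture viewer there is one more tool, called after ">>>" as name(argument=value, ...), one argument or row to a line, values as JSON. play_rows: Moves the arm, as the interface text tells. Its arguments: {"type":"object","properties":{"twist":{"type":"array"},"travel":{"type":"array"},"grip":{"type":"array"},"force":{"type":"number"}},"required":["twist","travel","grip"]}

```bash
ls; mkdir -p pics
python3 - <<'E'
from station import ctrl
import cv2
o=ctrl.get_obs()
for k,v in o.items(): print(k,v)
print(ctrl.tip_reach)
for n in ['top','side']:
    p=ctrl.camera(n); cv2.imwrite(f'pics/{n}0.png',p['img'][:,:,::-1]); print(n,p['vfov'],p['cx'],p['cy'],p['rvec'],p['tvec'],p['shot'])
E
```

```text
pics
time_s 0.0
qpos [ 1.23440131e+00  3.00455852e-01  1.52161328e+00  1.16750357e-05
  1.32069620e+00 -6.65706549e-02]
joint_vel [ 0.00073466 -0.00209136  0.00163368  0.00133823  0.00044414 -0.00105963]
tau [ 1.47362234e-04 -5.31819606e+01 -3.52742851e+01  7.08467513e-02
  2.43756291e-02 -1.14891336e-04]
ee_pos [0.14649553 0.52982451 0.18748109]
eef_rot [-1.57196566e+00  8.92919345e-05 -2.69827309e-01]
force [-0.00599865  0.25902869  0.02538784]
moment [-0.04663884 -0.02094497  0.02015481]
grip_width 0.09404643236329915
0.008
top 44.601950393658626 263.9859206655306 192.7379930397547 [ 2.1653069  -2.1561323   0.10282744] [0.05248766 0.46541147 1.10844281] 1
side 47.43766542277163 252.52964658755485 194.48956405217325 [ 2.30455714 -0.18545835  0.09467371] [-0.47814066  0.12278706  0.91927349] 2
```

View pics/top0.png

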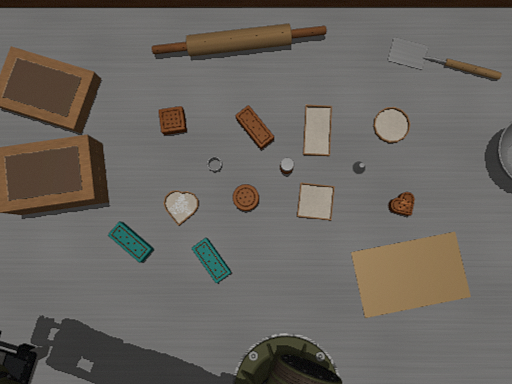

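View pics/side0.png

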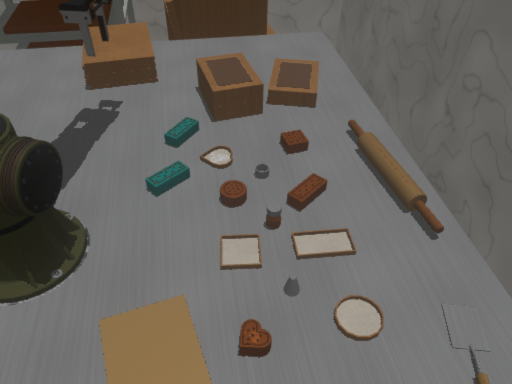

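```bash
cat > h.py <<'E'
import numpy as np, cv2
from station import ctrl
def proj(p,P):
    f=p['img'].shape[0]/2/np.tan(np.radians(p['vfov'])/2)
    K=np.array([[f,0,p['cx']],[0,f,p['cy']],[0,0,1]])
    return cv2.projectPoints(np.asarray(P,float).reshape(-1,1,3),np.asarray(p['rvec'],float),np.asarray(p['tvec'],float),K,None)[0].reshape(-1,2)
def back(p,uv,z):
    f=p['img'].shape[0]/2/np.tan(np.radians(p['vfov'])/2)
    R=cv2.Rodrigues(np.asarray(p['rvec'],float))[0]; t=np.asarray(p['tvec'],float).ravel()
    c=-R.T@t; d=R.T@np.array([(uv[0]-p['cx'])/f,(uv[1]-p['cy'])/f,1])
    return c+d*(z-c[2])/d[2]
def circ(r,cx=0,cy=0,n=40):
    a=np.linspace(0,2*np.pi,n,endpoint=False); return np.c_[cx+r*np.cos(a),cy+r*np.sin(a)]
def rect(a,b): return np.array([[a,b],[-a,b],[-a,-b],[a,-b]])/2
def heart(grow=0,ox=0):
    # union mask -> outline; point at -28
    im=np.zeros((1200,1200),np.uint8); s=8000.;
    def px(q): return np.round(np.asarray(q)*s+600).astype(np.int32)
    tip=np.array([-.028,0])
    pts=[tip]
    for sg in (1,-1):
        c=np.array([.010,sg*.013]); d=c-tip; L=np.hypot(*d); th=np.arctan2(d[1],d[0]); a=np.arcsin(.018/L); l=np.sqrt(L*L-.018**2)
        t=tip+l*np.array([np.cos(th+sg*a),np.sin(th+sg*a)])
        cv2.circle(im,tuple(int(v) for v in px(c)),int(.018*s),255,-1)
        cv2.fillPoly(im,[px([tip,t,c,[.010,0]])],255)
    cv2.fillPoly(im,[px([tip,[.010,.013],[.010,-.013]])],255)
    if grow: im=cv2.dilate(im,cv2.getStructuringElement(cv2.MORPH_ELLIPSE,(int(2*grow*s)|1,)*2))
    c=max(cv2.findContours(im,cv2.RETR_EXTERNAL,cv2.CHAIN_APPROX_NONE)[0],key=len)[::8,0,:]
    return (c-600)/s
SH={'cake_round':(circ(.032),.032),'cake_square':(rect(.06,.06),.032),'cake_bar':(rect(.104,.044),.032),'cake_heart':(heart(),.032),
'box_round':(circ(.044),.012),'box_square':(rect(.084,.084),.012),'box_bar':(rect(.126,.066),.012),'box_heart':(heart(.0125),.012),
'spice_jar':(circ(.017),.055),'nozzle':(circ(.016),.002)}
def sil(p,name,x,y,yaw,z0=0):
    o,h=SH[name]; c,s=np.cos(yaw),np.sin(yaw); q=o@np.array([[c,s],[-s,c]])+[x,y]
    S=4
    def m(z): return proj(p,np.c_[q,np.full(len(q),z)])
    A=m(z0);B=m(z0+h)
    im=np.zeros((384*S,512*S),np.uint8)
    r=lambda a:np.round((a+.5)*S*16).astype(np.int32)
    polys=[A,B]
    for i in range(len(q)):
        j=(i+1)%len(q); polys.append(np.array([A[i],A[j],B[j],B[i]]))
    for P in polys: cv2.fillPoly(im,[r(P)],255,shift=4)
    return cv2.resize(im,(512,384),interpolation=cv2.INTER_AREA)/255.
def fit(name,views,x,y,yaws,z0=0):
    from scipy.optimize import minimize
    def cost(v):
        return sum(np.abs(sil(p,name,v[0],v[1],v[2]/20,z0)-m).sum()/m.sum() for p,m in views)
    best=None
    for yw in yaws:
        r=minimize(cost,[x,y,yw*20],method='Nelder-Mead',options=dict(initial_simplex=[[x,y,yw*20],[x+.006,y,yw*20],[x,y+.006,yw*20],[x,y,yw*20+3]],xatol=1e-4,fatol=1e-4,maxiter=120))
        if best is None or r.fun<best.fun: best=r
    return best.x[0],best.x[1],best.x[2]/20,best.fun
E
cat > find.py <<'E'
from h import *
import json
top=ctrl.camera('top'); side=ctrl.camera('side')
res={}
for n in SH:
    T={}
    for nm,p in (('top',top),('side',side)):
        T[nm]=ctrl.trace(n,p)
        print(n,nm,[(np.round(d['point'],0).tolist(),round(d['confidence'],2),int(d['pixels'].sum())) for d in T[nm]])
    np.savez(f'tr_{n}.npz',**{k+str(i):d['pixels'] for k in T for i,d in enumerate(T[k])})
E
python3 find.py
```

```text
cake_round top [([246.0, 195.0], 0.64, 514)]
cake_round side [([293.0, 138.0], 0.67, 519), ([255.0, 340.0], 0.57, 915), ([231.0, 194.0], 0.55, 610)]
cake_square top []
cake_square side [([293.0, 138.0], 0.84, 561), ([360.0, 315.0], 0.46, 1787)]
cake_bar top [([207.0, 262.0], 0.96, 829), ([132.0, 240.0], 0.89, 926), ([256.0, 122.0], 0.57, 828)]
cake_bar side [([166.0, 178.0], 0.92, 876), ([182.0, 132.0], 0.89, 638), ([308.0, 191.0], 0.84, 865)]
cake_heart top [([404.0, 207.0], 0.84, 454)]
cake_heart side [([256.0, 340.0], 0.94, 973), ([230.0, 193.0], 0.74, 630), ([292.0, 139.0], 0.34, 520)]
box_round top [([392.0, 124.0], 0.64, 1075)]
box_round side [([359.0, 315.0], 0.7, 1738)]
box_square top [([314.0, 200.0], 0.82, 1206)]
box_square side [([244.0, 250.0], 0.91, 1349)]
box_bar top [([316.0, 130.0], 0.58, 1360)]
box_bar side [([327.0, 242.0], 0.9, 1585)]
box_heart top [([178.0, 203.0], 0.88, 850)]
box_heart side [([220.0, 162.0], 0.64, 525), ([231.0, 196.0], 0.62, 612)]
spice_jar top [([289.0, 167.0], 0.46, 157)]
spice_jar side [([273.0, 215.0], 0.79, 326)]
nozzle top [([357.0, 168.0], 0.49, 122)]
nozzle side [([289.0, 288.0], 0.53, 247), ([257.0, 340.0], 0.37, 972)]
```

```bash
cat > fitall.py <<'E'
from h import *
import json
top=ctrl.camera('top'); side=ctrl.camera('side')
seed={'cake_round':((246,197),(233,193)),'cake_square':((173,121),(294,141)),'cake_bar':((255,127),(307,191)),'cake_heart':((402,204),(255,338)),
'box_round':((391,125),(359,317)),'box_square':((316,202),(241,251)),'box_bar':((317,131),(323,243)),'box_heart':((181,206),(218,157)),'spice_jar':((287,165),(274,215))}
def cmask(p,uv,rad):
    hsv=cv2.cvtColor(p['img'],cv2.COLOR_RGB2HSV).astype(int)
    b=((hsv[...,1]>70)&((hsv[...,0]<30)|(hsv[...,0]>165))&(hsv[...,2]>30)).astype(np.uint8)
    w=np.zeros_like(b); cv2.circle(w,uv,rad,1,-1)
    b&=w
    b=cv2.morphologyEx(b,cv2.MORPH_CLOSE,np.ones((3,3),np.uint8))
    cs,_=cv2.findContours(b,cv2.RETR_EXTERNAL,cv2.CHAIN_APPROX_NONE)
    c=max(cs,key=cv2.contourArea); m=np.zeros_like(b); cv2.drawContours(m,[c],-1,1,-1)
    return m.astype(float)
res={}; ov={'top':top['img'].copy(),'side':side['img'].copy()}
big={k:cv2.resize(v,None,fx=3,fy=3,interpolation=cv2.INTER_CUBIC) for k,v in ov.items()}
for n,(a,b) in seed.items():
    z=SH[n][1]
    x,y,_=back(top,a,z)
    mt=cmask(top,a,34); ms=cmask(side,b,45)
    N=1 if SH[n][0].shape[0]==40 else 0
    yaws=[0] if N else np.arange(0,np.pi,np.pi/6) if 'bar' in n else np.arange(0,np.pi/2,np.pi/8) if 'square' in n else np.arange(0,2*np.pi,np.pi/6)
    r=fit(n,[(top,mt),(side,ms)],x,y,yaws); r1=fit(n,[(top,mt)],r[0],r[1],[r[2]]); r2=fit(n,[(side,ms)],r[0],r[1],[r[2]])
    res[n]=r[:3]
    print(n,'both',np.round(r,4),'top',np.round(r1,4),'side',np.round(r2,4),int(mt.sum()),int(ms.sum()))
    for k,p in (('top',top),('side',side)):
        s=cv2.resize((sil(p,n,*r[:3])*255).astype(np.uint8),None,fx=3,fy=3,interpolation=cv2.INTER_CUBIC)>127
        cv2.drawContours(big[k],cv2.findContours(s.astype(np.uint8),cv2.RETR_EXTERNAL,cv2.CHAIN_APPROX_NONE)[0],-1,(0,255,0),1)
json.dump(res,open('res.json','w'))
cv2.imwrite('pics/fit_top.png',big['top'][240:760,430:1290,::-1][:,:800]); cv2.imwrite('pics/fit_side.png',big['side'][360:1100,400:1180,::-1][:600])
cv2.imwrite('pics/fit_side2.png',big['side'][700:1150,400:1180,::-1])
E
python3 fitall.py
```

```text
cake_round both [0.4546 0.1009 0.0765 0.1827] top [0.455  0.1003 0.1045 0.0569] side [0.4542 0.1028 0.1604 0.1158] 553 588
cake_square both [0.6469 0.2844 0.1335 0.2424] top [0.6471 0.2837 0.1923 0.0978] side [0.6471 0.289  0.0386 0.1117] 655 499
cake_bar both [0.6302 0.0795 0.6718 0.2046] top [0.6302 0.0795 0.6718 0.0661] side [0.6298 0.0829 0.7267 0.1117] 800 821
cake_heart both [ 0.4356 -0.2821  6.851   0.1751] top [ 0.4362 -0.2826  6.8526  0.0889] side [ 0.4352 -0.2806  6.8815  0.0747] 457 951
box_round both [ 0.6399 -0.2609  0.047   0.0704] top [ 0.6401 -0.2615  0.1637  0.0291] side [ 0.6398 -0.2598  0.1074  0.0248] 1032 1749
box_square both [ 0.4473 -0.0698 -0.1111  0.0898] top [ 0.4474 -0.0708 -0.1063  0.0297] side [ 0.447  -0.0684 -0.1107  0.0421] 1195 1332
box_bar both [ 0.6258 -0.076   3.0928  0.1016] top [ 0.6253 -0.0766  3.0861  0.0329] side [ 0.6252 -0.0738  3.091   0.0525] 1351 1538
box_heart both [0.4312 0.2615 6.2102 0.1915] top [0.4319 0.2606 6.2023 0.0597] side [0.4303 0.2655 6.1609 0.1046] 856 514
spice_jar both [0.3657 0.0685 1.0213 4.68  ] top [0.3657 0.0685 1.0215 2.9038] side [ 1.4743  1.9052 -8.5287  1.    ] 91 508
```

View pics/fit_top.png

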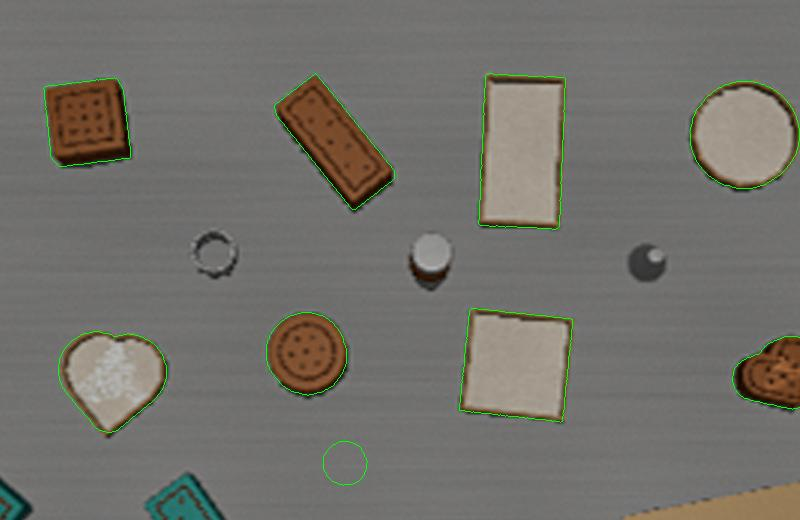

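View pics/fit_side.png

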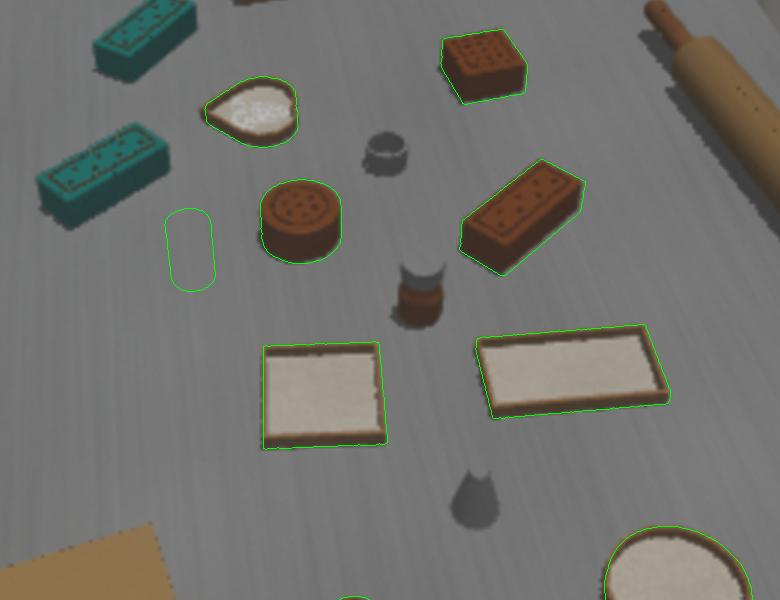

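View pics/fit_side2.png

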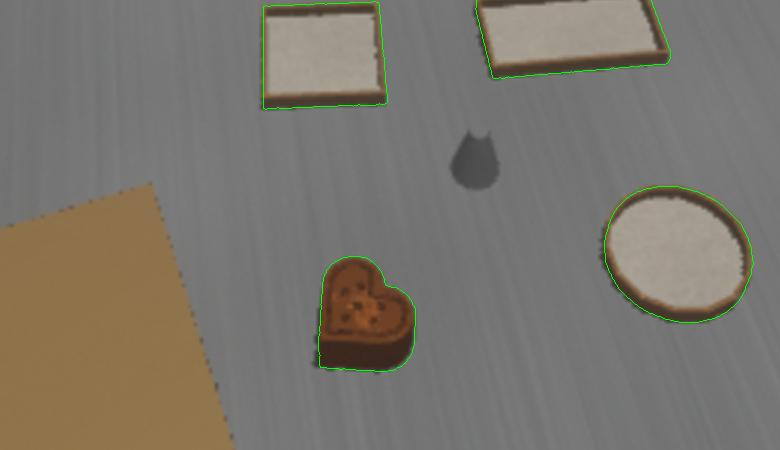

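```bash
python3 - <<'E'
import re
s=open('h.py').read()
s=s.replace("'box_heart':(heart(.0125),.012)","'box_heart':(hbox(),.012)")
s=s.replace("SH={","""def hbox():
    h=heart(.0125); h=np.vstack([h,[-.0455,0]]); 
    # mitred point: insert at the contour spot nearest the -x tip
    h=h[:-1]; k=(np.abs(h[:,1])>.009)|(h[:,0]>-.03); h=h[k]
    i=np.argmin(np.hypot(h[:,0]+.035,h[:,1])+ (h[:,0]>-.02)*1); j=[(i-1)%len(h),(i+1)%len(h)]
    # insert between i and the neighbour on the other side of y=0
    at=i+1 if h[j[1],1]*h[i,1]<0 else i
    return np.insert(h,at,[-.0455,0],axis=0)
SH={""",1)
open('h.py','w').write(s)
f=open('fitall.py').read()
f=f.replace("for n,(a,b) in seed.items():","import sys\nfor n,(a,b) in seed.items():\n    if len(sys.argv)>1 and n not in sys.argv[1:]: continue").replace("json.dump(res,open('res.json','w'))","")
open('fitall.py','w').write(f)
E
python3 fitall.py box_heart
python3 - <<'E'
from h import *
top=ctrl.camera('top');side=ctrl.camera('side')
print('jar',back(top,(287,165),.055),back(side,(274,222),0.0),'noz',back(top,(362,164),.042),back(side,(291,291),0))
print(hbox().min(0),hbox().max(0))
E
```

```text
box_heart both [0.4316 0.2615 6.177  0.1837] top [0.4318 0.2606 6.2008 0.0528] side [0.4305 0.265  6.172  0.1066] 857 516
jar [ 5.28346787e-01 -1.61759410e-04  5.50000000e-02] [0.5353563  0.00717362 0.        ] noz [ 0.53347686 -0.18023089  0.042     ] [ 5.30785742e-01 -1.81717558e-01  1.11022302e-16]
[-0.0455 -0.0435] [0.0405   0.043375]
```

>>> play_rows(
  twist=[
    [0,0,0.085],
    [0,0,0.085],
    [0,0,0.085],
    [0,0,0],
    [0,0,0],
    [0,0,0],
    [0,0,0],
    [0,0,0],
    [0,0,0],
    [0,0,0],
    [0,0,0],
    [0,0,0],
  ],
  travel=[
    [0.6,-0.7,0],
    [0.6,-0.7,0],
    [0.6,-0.7,0],
    [0.6,-0.7,0],
    [0.6,-0.7,0],
    [0.6,-0.7,0],
    [0.6,-0.7,0],
    [0.72,0,0],
    [0.72,0,0],
    [0.72,0,0],
    [0.72,0,0],
    [0.72,0,0],
  ],
  grip=[-1,-1,-1,-1,-1,-1,-1,-1,-1,-1,-1,-1],
  force=20,
)

```text
time_s: 2.7
ee_pos: [0.5378, 0.2852, 0.1879]
eef_rot: [-1.571, -0.0, 0.129]
force: [0.2, 0.0, 0.1]
grip_width: 0.0939
```

>>> play_rows(
  twist=[
    [0,0,0],
    [0,0,0],
    [0,0,0],
  ],
  travel=[
    [0.72,0,0],
    [0.72,0,-0.2],
    [0,0,-0.2],
  ],
  grip=[-1,-1,-1],
)

```text
time_s: 3.0
ee_pos: [0.611, 0.2845, 0.166]
eef_rot: [-1.571, 0.001, 0.128]
force: [-0.1, 0.0, -0.3]
grip_width: 0.0941
```

Run:
```python
from h import *
p=ctrl.camera('wrist'); print(p['vfov'],ctrl.get_obs()['ee_pos'])
im=cv2.resize(p['img'],(768,576))
for yw,c in ((.13,(0,255,0)),(.19,(255,255,0)),(.04,(0,0,255))):
    s=cv2.resize((sil(p,'cake_square',.6469,.2844,yw)*255).astype(np.uint8),(768,576))>127
    cv2.drawContours(im,cv2.findContours(s.astype(np.uint8),cv2.RETR_EXTERNAL,cv2.CHAIN_APPROX_NONE)[0],-1,c,1)
cv2.imwrite('pics/w1.png',im[:,:,::-1])
```

```text
70.00627173330551 [0.6086853  0.28465397 0.16413982]
```

View pics/w1.png

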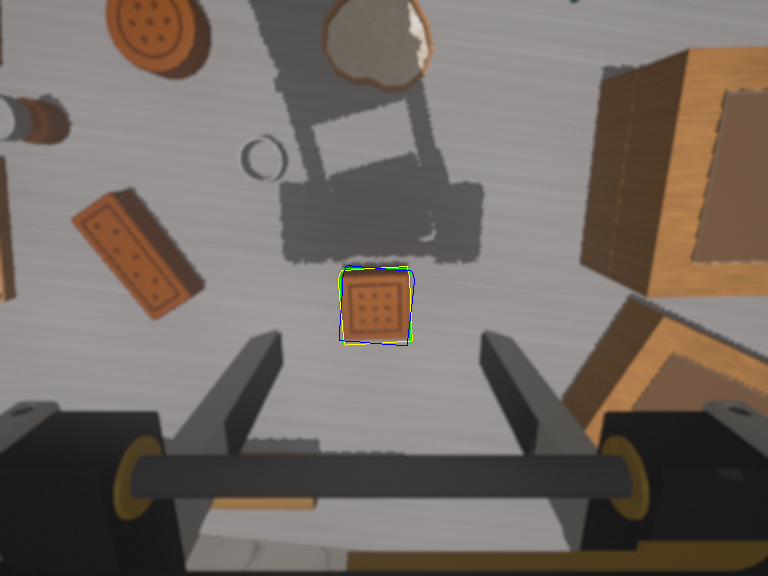

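Run:
```python
from h import *
p=ctrl.camera('wrist'); 
f=lambda a:np.array(a)*512/768
t=ctrl.camera('top'); s=ctrl.camera('side')
for z in (0,.05,.08,.1,.12): print(z,'top',back(t,(101,73),z).round(3),back(t,(105,206),z).round(3),'side',back(s,(262,103),z).round(3),back(s,(319,101),z).round(3))
cv2.imwrite('pics/s1.png',s['img'][:300,:400,::-1].repeat(2,0).repeat(2,1))
```

```text
0 top [0.774 0.473 0.   ] [0.433 0.449 0.   ] side [0.602 0.524 0.   ] [0.784 0.509 0.   ]
0.05 top [0.756 0.454 0.05 ] [0.43  0.431 0.05 ] side [0.586 0.44  0.05 ] [0.754 0.427 0.05 ]
0.08 top [0.744 0.443 0.08 ] [0.427 0.42  0.08 ] side [0.576 0.39  0.08 ] [0.737 0.377 0.08 ]
0.1 top [0.737 0.436 0.1  ] [0.426 0.413 0.1  ] side [0.569 0.357 0.1  ] [0.725 0.344 0.1  ]
0.12 top [0.73  0.428 0.12 ] [0.424 0.406 0.12 ] side [0.563 0.324 0.12 ] [0.714 0.312 0.12 ]
```

View pics/s1.png

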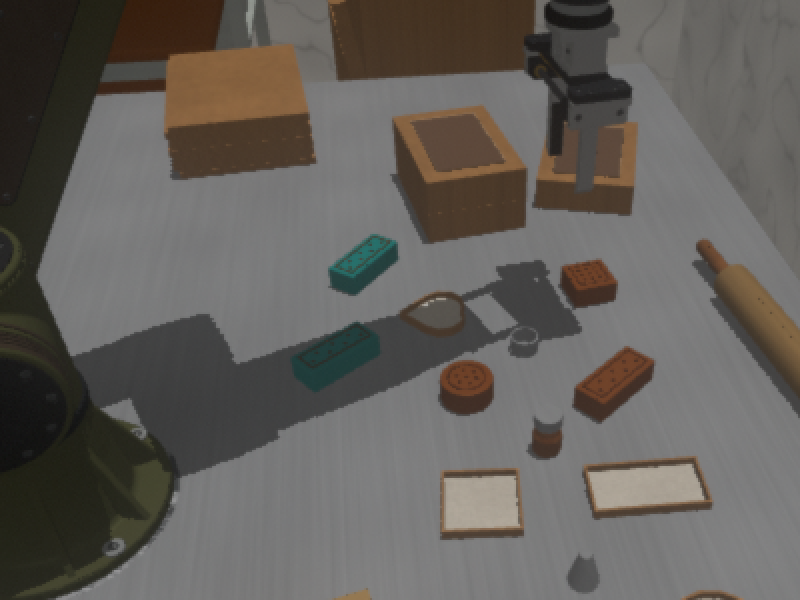

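>>> play_rows(
  twist=[
    [0,0,0.01],
    [0,0,0],
    [0,0,0],
    [0,0,0],
    [0,0,0],
    [0,0,0],
    [0,0,0],
    [0,0,0],
    [0,0,0],
  ],
  travel=[
    [0.4,0,0],
    [0.37,0,0],
    [0,0,-0.6],
    [0,0,-0.8],
    [0,0,-0.8],
    [0,0,-0.4],
    [0,0,-0.26],
    [0,0,0],
    [0,0,0],
  ],
  grip=[-1,-1,-1,-1,-1,-1,-1,-1,-1],
)

```text
time_s: 4.1
ee_pos: [0.6474, 0.2859, 0.027]
eef_rot: [-1.57, -0.002, 0.145]
force: [0.5, -0.8, 0.4]
grip_width: 0.0943
```

>>> play_rows(
  twist=[
    [0,0,0],
    [0,0,0],
    [0,0,0],
    [0,0,0],
    [0,0,0],
  ],
  travel=[
    [0,0,0],
    [0,0,0],
    [0,0,0],
    [0,0,0],
    [0,0,0],
  ],
  grip=[1,1,1,1,1],
  force=20,
)

```text
time_s: 4.6
ee_pos: [0.6469, 0.2854, 0.0252]
eef_rot: [-1.571, -0.0, 0.145]
force: [0.1, 0.6, 0.2]
grip_width: 0.0574
```

>>> play_rows(
  twist=[
    [0,0,0],
    [0,0,0],
    [0,0,0],
    [0,0,0],
    [0,0,0],
  ],
  travel=[
    [0,0,0.2],
    [0,0,0.6],
    [0,0,0.6],
    [0,0,0.6],
    [0,0,0],
  ],
  grip=[1,1,1,1,1],
)

```text
time_s: 5.1
ee_pos: [0.6486, 0.2861, 0.131]
eef_rot: [-1.569, -0.008, 0.145]
force: [0.5, 0.1, 0.8]
grip_width: 0.0173
```

>>> play_rows(
  twist=[
    [0,0,0],
    [0,0,-0.06],
    [0,0,-0.06],
    [0,0,-0.043],
    [0,0,0],
    [0,0,0],
    [0,0,0],
    [0,0,0],
    [0,0,0],
    [0,0,0],
    [0,0,0],
    [0,0,0],
  ],
  travel=[
    [-0.2,-0.36,0],
    [-0.4,-0.71,0],
    [-0.4,-0.71,0],
    [-0.4,-0.71,0],
    [-0.4,-0.71,0],
    [-0.4,-0.71,0],
    [-0.4,-0.71,0],
    [-0.4,-0.71,0],
    [-0.4,-0.71,0],
    [-0.4,-0.71,0],
    [-0.2,-0.34,0],
    [0,0,0],
  ],
  grip=[1,1,1,1,1,1,1,1,1,1,1,1],
)

```text
time_s: 6.3
ee_pos: [0.4459, -0.0706, 0.1252]
eef_rot: [-1.571, -0.0, -0.114]
force: [1.4, 0.1, 0.5]
grip_width: 0.0006
```

Run:
```python
from h import *
p=ctrl.camera('wrist'); s=ctrl.camera('side')
o=ctrl.get_obs();print(o['ee_pos'],o['eef_rot'],o['force'],o['grip_width'])
im=np.hstack([cv2.resize(p['img'],(400,300)),s['img'][100:400,80:480][:,:400]])[:300]
cv2.imwrite('pics/w2.png',p['img'][:,:,::-1]); cv2.imwrite('pics/s2.png',s['img'][:,:,::-1])
```

```text
[ 0.44702116 -0.06891714  0.12518693] [-1.57066482e+00 -3.38284940e-04 -1.11717848e-01] [0.1773718  0.26494073 0.36062579] 0.0002777352725668689Traceback (most recent call last):
  File "<stdin>", line 4, in <module>
    return _nx.concatenate(arrs, 1, dtype=dtype, casting=casting)
           ~~~~~~~~~~~~~~~^^^^^^^^^^^^^^^^^^^^^^^^^^^^^^^^^^^^^^^
ValueError: all the input array dimensions except for the concatenation axis must match exactly, but along dimension 0, the array at index 0 has size 300 and the array at index 1 has size 284
```

```bash
cat > look.py <<'E'
from h import *
import sys
for n in sys.argv[2:]:
    p=ctrl.camera(n); cv2.imwrite(f'pics/{n}_{sys.argv[1]}.png',p['img'][:,:,::-1])
o=ctrl.get_obs();print(o['time_s'],o['ee_pos'],o['eef_rot'],o['force'],o['grip_width'])
E
python3 look.py a top side; python3 fitall.py cake_square
```

```text
6.5 [ 0.44722576 -0.0683348   0.12500862] [-1.57069068e+00  4.39066050e-06 -1.10055661e-01] [ 0.07572418 -0.69930759 -0.34110083] 0.00027496558322832995
cake_square both [0.647  0.2845 0.1272 0.2261] top [0.647  0.2839 0.1509 0.0821] side [0.6469 0.2884 0.0572 0.1127] 663 499
```

View pics/side_a.png

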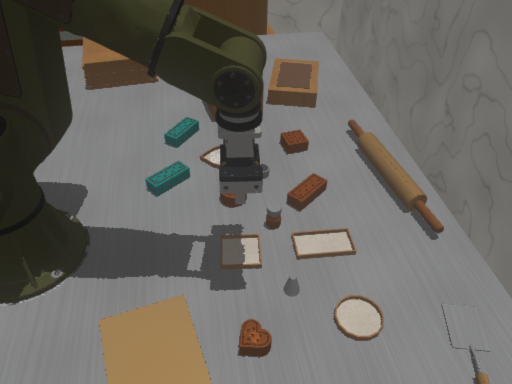

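View pics/top_a.png

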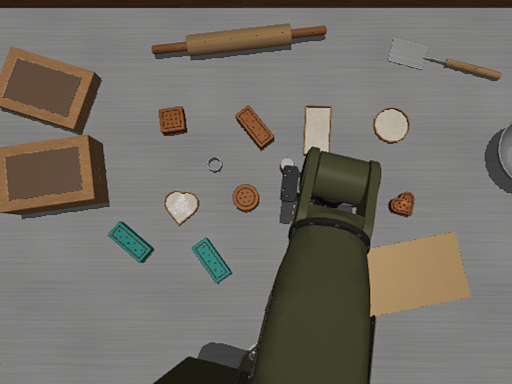

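>>> play_rows(
  twist=[
    [0,0,0],
    [0,0,0],
    [0,0,0],
    [0,0,0],
    [0,0,0],
    [0,0,0],
    [0,0,0],
    [0,0,0],
    [0,0,0],
    [0,0,0],
    [0,0,0],
  ],
  travel=[
    [0.03,0.68,0],
    [0.03,0.68,0],
    [0.03,0.68,0],
    [0.03,0.68,0],
    [0.03,0.68,0],
    [0,0,0],
    [0,0,-0.3],
    [0,0,-0.3],
    [0,0,-0.3],
    [0,0,-0.3],
    [0,0,0],
  ],
  grip=[-1,-1,-1,-1,-1,-1,-1,-1,-1,-1,-1],
)

```text
time_s: 7.7
ee_pos: [0.4534, 0.1007, 0.0635]
eef_rot: [-1.572, 0.003, -0.11]
force: [0.1, -0.0, -0.3]
grip_width: 0.0852
```

>>> play_rows(
  twist=[
    [0,0,0],
    [0,0,0],
    [0,0,0],
    [0,0,0],
    [0,0,0],
  ],
  travel=[
    [0,0,0],
    [0,0,-0.3],
    [0,0,-0.3],
    [0,0,-0.28],
    [0,0,0],
  ],
  grip=[-1,-1,-1,-1,-1],
)

```text
time_s: 8.2
ee_pos: [0.4539, 0.1008, 0.0206]
eef_rot: [-1.571, 0.001, -0.111]
force: [0.2, 0.6, -0.1]
grip_width: 0.0939
```

>>> play_rows(
  twist=[
    [0,0,0],
    [0,0,0],
    [0,0,0],
    [0,0,0],
    [0,0,0],
    [0,0,0],
    [0,0,0],
    [0,0,0],
  ],
  travel=[
    [0,0,0],
    [0,0,0],
    [0,0,0],
    [0,0,0],
    [0,0,0],
    [0,0,0],
    [0,0,0],
    [0,0,0],
  ],
  grip=[1,1,1,1,1,1,1,1],
  force=20,
)

```text
time_s: 9.0
ee_pos: [0.4543, 0.1009, 0.021]
eef_rot: [-1.571, 0.0, -0.111]
force: [0.2, 0.9, 0.0]
grip_width: 0.0334
```

```bash
python3 look.py b side wrist
```

```text
9.1 [0.45433948 0.10093612 0.02104257] [-1.57080486e+00  1.03885384e-05 -1.10849837e-01] [-0.27516785  0.35199861  0.45577054] 0.025412581864486774
```

View pics/side_b.png

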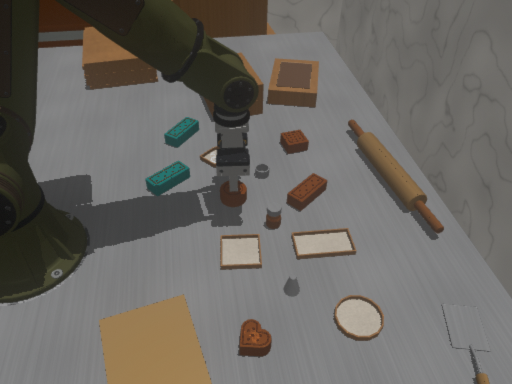

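View pics/wrist_b.png

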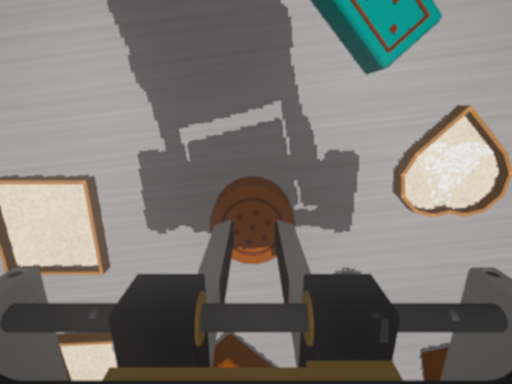

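Run:
```python
from h import *
w=ctrl.camera('wrist'); s=ctrl.camera('side'); o=ctrl.get_obs(); print(o['ee_pos'],o['grip_width'])
x,y,z=o['ee_pos']; yw=o['eef_rot'][2]; j=np.array([-np.sin(yw),np.cos(yw)])
for p,n in ((w,'wrist'),(s,'side')):
    im=cv2.resize(p['img'],None,fx=4,fy=4,interpolation=cv2.INTER_CUBIC)
    for zz,c in ((z-.008,(0,255,0)),(z,(255,255,0)),(z+.011,(255,0,255)),(z+.03,(0,0,255))):
        for k in (-1,1):
            q=np.r_[np.array([x,y])+k*j*o['grip_width']/2,zz]
            u=proj(p,q)[0]; print(n,zz.round(3),k,u.round(1)); cv2.circle(im,tuple(int(v) for v in u*4+2),4,c,-1)
    a=proj(p,[x,y,z])[0]*4
    x0=int(max(0,a[0]-350));y0=int(max(0,a[1]-300)); cv2.imwrite(f'pics/tip_{n}.png',im[y0:y0+560,x0:x0+700,::-1])
```

```text
[0.45432044 0.10095733 0.02103965] 0.017119118277316034
wrist 0.013 -1 [242.8 218.4]
wrist 0.013 1 [264.3 218.4]
wrist 0.021 -1 [242.4 222.4]
wrist 0.021 1 [264.6 222.4]
wrist 0.032 -1 [241.8 228.3]
wrist 0.032 1 [265.2 228.3]
wrist 0.051 -1 [240.6 240.2]
wrist 0.051 1 [266.3 240.1]
side 0.013 -1 [233.1 196.4]
side 0.013 1 [233.  191.6]
side 0.021 -1 [233.1 193.9]
side 0.021 1 [232.9 189.1]
side 0.032 -1 [233.  190.4]
side 0.032 1 [232.8 185.6]
side 0.051 -1 [232.8 184.3]
side 0.051 1 [232.6 179.5]
```

View pics/tip_wrist.png

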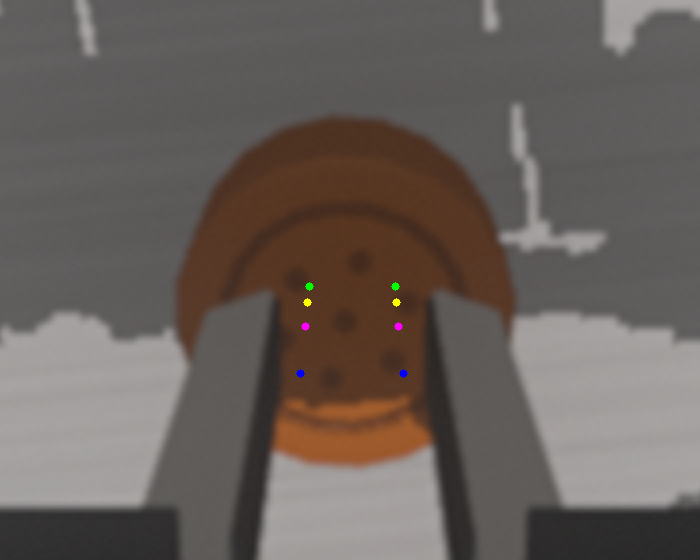

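View pics/tip_side.png

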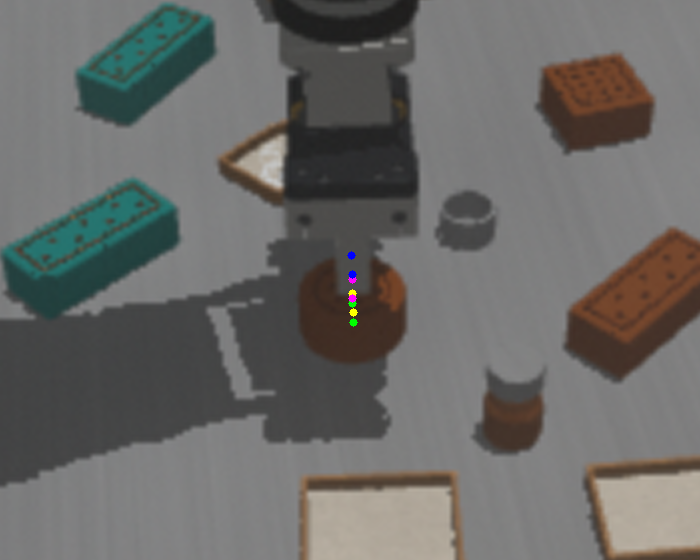

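>>> play_rows(
  twist=[
    [0,0,0],
    [0,0,0],
    [0,0,0],
    [0,0,0],
  ],
  travel=[
    [0,0,0.5],
    [0,0,0.5],
    [0,0,0],
    [0,0,0],
  ],
  grip=[1,1,1,1],
)

```text
time_s: 9.6
ee_pos: [0.4544, 0.101, 0.0711]
eef_rot: [-1.571, -0.001, -0.111]
force: [-0.5, 0.3, 0.1]
grip_width: 0.0003
```

```bash
cat > tip.py <<'E'
from h import *
import sys
w=ctrl.camera('wrist'); s=ctrl.camera('side'); o=ctrl.get_obs(); print(o['ee_pos'],o['grip_width'],o['qpos'])
x,y,z=o['ee_pos']; yw=o['eef_rot'][2]; j=np.array([-np.sin(yw),np.cos(yw)]); t=np.array([np.cos(yw),np.sin(yw)])
for p,n in ((w,'wrist'),(s,'side')):
    im=cv2.resize(p['img'],None,fx=4,fy=4,interpolation=cv2.INTER_CUBIC)
    for dz,c in ((-.008,(0,255,0)),(.012,(255,255,0)),(.022,(255,0,255)),(.032,(0,0,255))):
        g=o['grip_width']/2+.0125
        Q=[np.r_[np.array([x,y])+a*j*g+b*t*.008,z+dz] for a,b in ((1,1),(1,-1),(-1,-1),(-1,1))]
        u=proj(p,Q); cv2.polylines(im,[np.int32(u*4+2)],True,c,1)
    a=proj(p,[x,y,z])[0]*4
    x0=int(max(0,a[0]-350));y0=int(max(0,a[1]-300)); cv2.imwrite(f'pics/tip_{n}{sys.argv[1]}.png',im[y0:y0+560,x0:x0+700,::-1])
E
python3 tip.py 2
```

```text
[0.45388488 0.10085968 0.07023412] 0.0004869210683905925 [ 1.39873304e-01  2.55486139e-01  1.87812006e+00 -2.01579483e-05
  1.00917651e+00 -1.32006522e+00]
```

View pics/tip_wrist2.png

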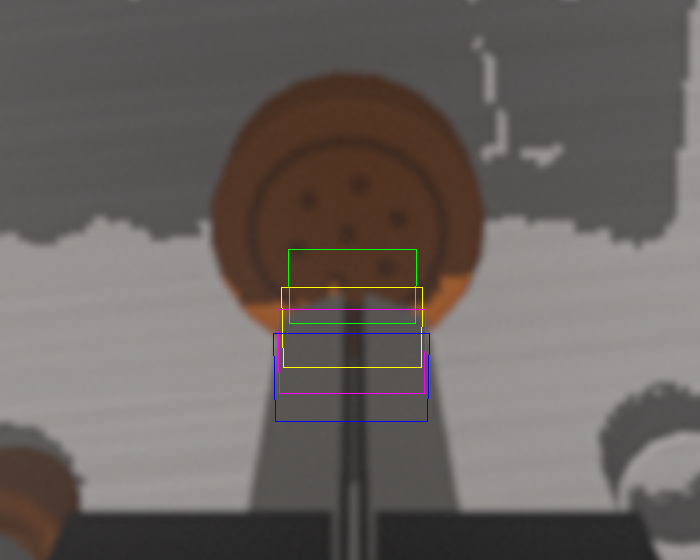

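View pics/tip_side2.png

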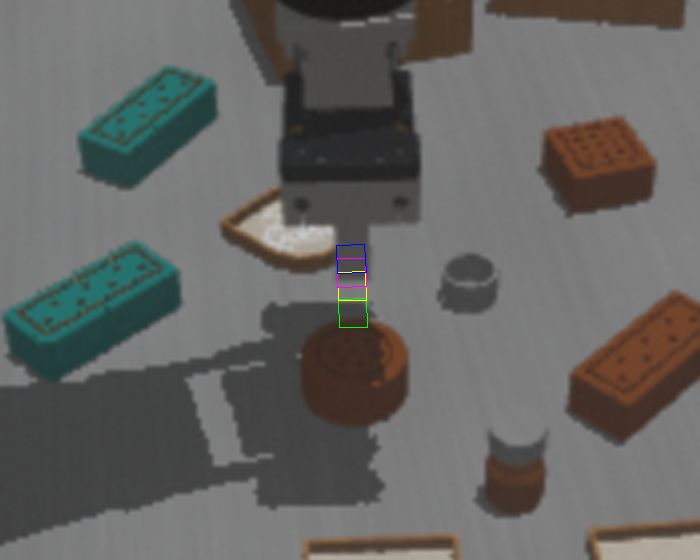

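>>> play_rows(
  twist=[
    [0,0,0],
    [0,0,0],
    [0,0,0],
    [0,0,0],
    [0,0,0],
    [0,0,0],
    [0,0,0],
    [0,0,0],
    [0,0,0],
    [0,0,0],
    [0,0,0],
    [0,0,0],
  ],
  travel=[
    [0,0,0],
    [0,0,0],
    [0,0,0],
    [0,0,0],
    [0,0,0],
    [0,0,0],
    [0,0,0],
    [0,0,0],
    [0,0,0],
    [0,0,0],
    [0,0,0],
    [0,0,0],
  ],
  grip=[-1,-1,-1,-1,-1,-1,-1,-1,-1,-1,-1,-1],
)

```text
time_s: 10.9
ee_pos: [0.4543, 0.1009, 0.0711]
eef_rot: [-1.571, -0.0, -0.111]
force: [0.7, 0.1, 0.3]
grip_width: 0.0922
```

```bash
python3 tip.py 3
```

```text
[0.45435877 0.10091124 0.07107008] 0.0936769455733695 [ 1.39849216e-01  2.54417954e-01  1.87716577e+00 -3.58583532e-05
  1.00994251e+00 -1.32007213e+00]
```

View pics/tip_wrist3.png

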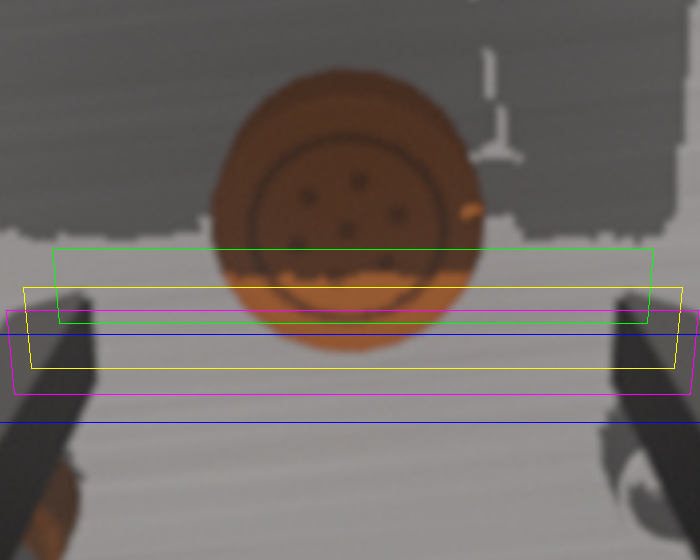

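View pics/tip_side3.png

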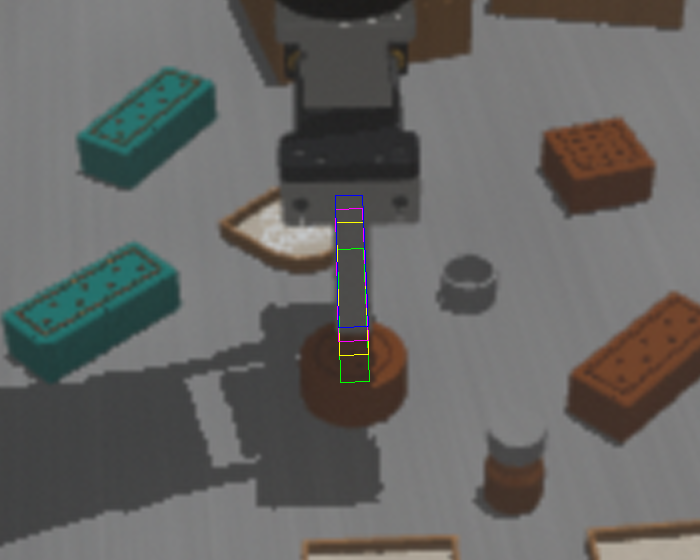

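>>> play_rows(
  twist=[
    [0,0,0],
    [0,0,0],
    [0,0,0],
    [0,0,0],
    [0,0,0],
    [0,0,0],
  ],
  travel=[
    [0,0,-0.4],
    [0,0,-0.4],
    [0,0,-0.3],
    [0,0,-0.2],
    [0,0,-0.12],
    [0,0,0],
  ],
  grip=[-1,-1,-1,-1,-1,-1],
)

```text
time_s: 11.6
ee_pos: [0.4541, 0.1009, -0.0003]
eef_rot: [-1.571, 0.001, -0.111]
force: [0.1, -0.1, -0.4]
grip_width: 0.0937
```

>>> play_rows(
  twist=[
    [0,0,0],
    [0,0,0],
    [0,0,0],
    [0,0,0],
    [0,0,0],
    [0,0,0],
    [0,0,0],
  ],
  travel=[
    [0,0,0],
    [0,0,0],
    [0,0,0],
    [0,0,0],
    [0,0,0],
    [0,0,0],
    [0,0,0],
  ],
  grip=[1,1,1,1,1,1,1],
  force=20,
)

```text
time_s: 12.3
ee_pos: [0.4545, 0.1009, 0.0003]
eef_rot: [-1.571, -0.0, -0.111]
force: [-1.3, -1.1, 4.9]
grip_width: 0.0631
```

```bash
python3 look.py c side wrist
```

```text
12.4 [4.54496345e-01 1.00933952e-01 3.28510473e-04] [-1.57077078e+00 -3.87714490e-04 -1.10800852e-01] [-1.21373168 -0.34343378  6.55176015] 0.06301811838247007
```

View pics/wrist_c.png

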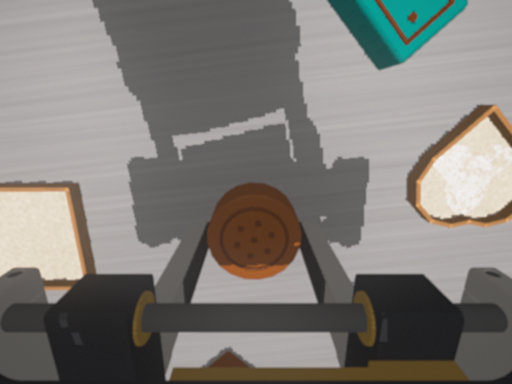

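View pics/side_c.png

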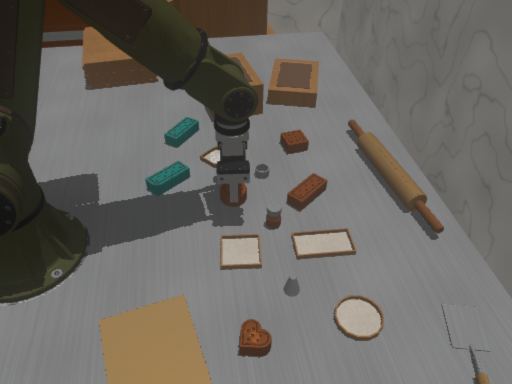

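>>> play_rows(
  twist=[
    [0,0,0],
    [0,0,0],
    [0,0,0],
    [0,0,0],
    [0,0,0],
  ],
  travel=[
    [0,0,0],
    [0,0,0.1],
    [0,0,0.2],
    [0,0,0.3],
    [0,0,0],
  ],
  grip=[1,1,1,1,1],
)

```text
time_s: 12.9
ee_pos: [0.4554, 0.1011, 0.0319]
eef_rot: [-1.57, -0.003, -0.111]
force: [-0.5, 0.5, -2.9]
grip_width: 0.0634
```

```bash
python3 look.py d side wrist
python3 - <<'E'
import cv2
a=cv2.imread('pics/side_d.png')[120:270,160:360]; cv2.imwrite('pics/side_dz.png',cv2.resize(a,None,fx=4,fy=4,interpolation=cv2.INTER_CUBIC))
E
```

```text
13.0 [0.45439488 0.10097158 0.0302094 ] [-1.57062267e+00 -6.50709192e-04 -1.10802565e-01] [-0.29301362  0.07288447 -0.94378096] 0.06311552757139992
```

View pics/side_dz.png

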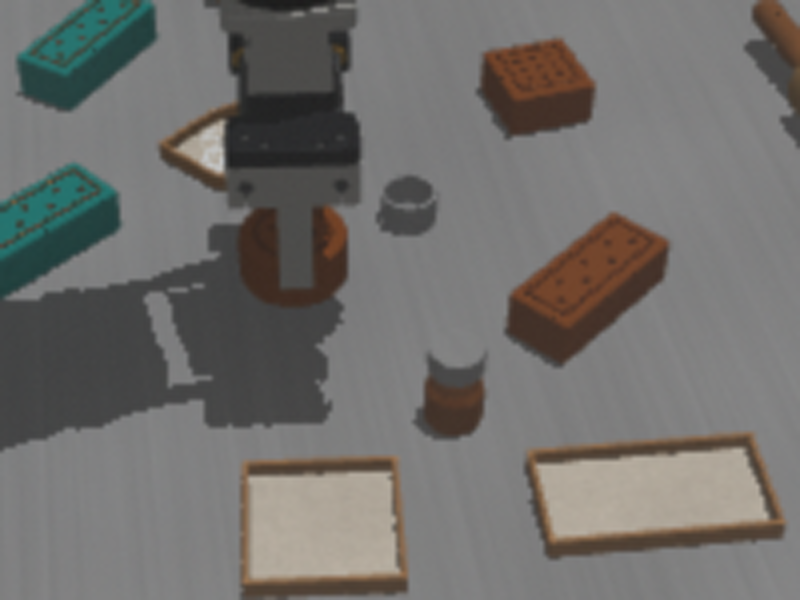

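>>> play_rows(
  twist=[
    [0,0,0],
    [0,0,0],
    [0,0,0],
    [0,0,0],
    [0,0,0],
    [0,0,0],
    [0,0,0],
    [0,0,0],
    [0,0,0],
    [0,0,0],
    [0,0,0],
    [0,0,0],
  ],
  travel=[
    [0,0,0.5],
    [0,0,0.6],
    [0.1,-0.194,0.3],
    [0.361,-0.705,0],
    [0.361,-0.705,0],
    [0.361,-0.705,0],
    [0.361,-0.705,0],
    [0.361,-0.705,0],
    [0.361,-0.705,0],
    [0.361,-0.705,0],
    [0.361,-0.705,0],
    [0.361,-0.705,0],
  ],
  grip=[1,1,1,1,1,1,1,1,1,1,1,1],
)

```text
time_s: 14.2
ee_pos: [0.622, -0.2274, 0.0989]
eef_rot: [-1.57, 0.001, -0.111]
force: [-0.6, -0.2, -1.6]
grip_width: 0.0629
```

>>> play_rows(
  twist=[
    [0,0,0],
    [0,0,0],
    [0,0,0],
  ],
  travel=[
    [0.361,-0.705,-0.3],
    [0,0,-0.5],
    [0,0,0],
  ],
  grip=[1,1,1],
)

```text
time_s: 14.5
ee_pos: [0.6377, -0.2611, 0.0548]
eef_rot: [-1.568, 0.007, -0.112]
force: [-0.2, 0.2, -2.6]
grip_width: 0.0628
```

```bash
python3 look.py e side wrist
```

```text
14.6 [ 0.63940933 -0.26065007  0.05955137] [-1.57010691  0.00173645 -0.11056559] [ 0.77855909 -0.6317303  -1.28080699] 0.06319202579095955
```

View pics/wrist_e.png

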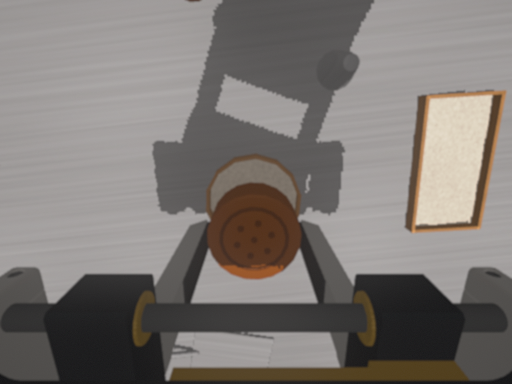

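View pics/side_e.png

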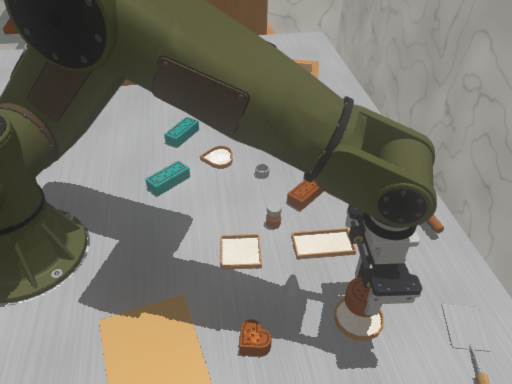

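>>> play_rows(
  twist=[
    [0,0,0],
    [0,0,0],
    [0,0,0],
    [0,0,0],
    [0,0,0],
    [0,0,0],
  ],
  travel=[
    [0,0,-0.3],
    [0,0,-0.3],
    [0,0,-0.25],
    [0,0,-0.15],
    [0,0,-0.08],
    [0,0,0],
  ],
  grip=[1,1,1,1,1,1],
)

```text
time_s: 15.2
ee_pos: [0.6397, -0.2612, 0.0055]
eef_rot: [-1.571, 0.001, -0.111]
force: [-0.9, -0.6, -1.7]
grip_width: 0.0629
```

```bash
python3 look.py f side
python3 - <<'E'
import cv2
a=cv2.imread('pics/side_f.png')[234:384,280:480]; cv2.imwrite('pics/side_fz.png',cv2.resize(a,None,fx=4,fy=4,interpolation=cv2.INTER_CUBIC))
E
```

```text
15.25 [ 0.63991488 -0.26132636  0.00614676] [-1.57086526e+00 -1.30290100e-04 -1.10852621e-01] [-1.38881032  0.20635309 -1.81691821] 0.06293712021261179
```

View pics/side_fz.png

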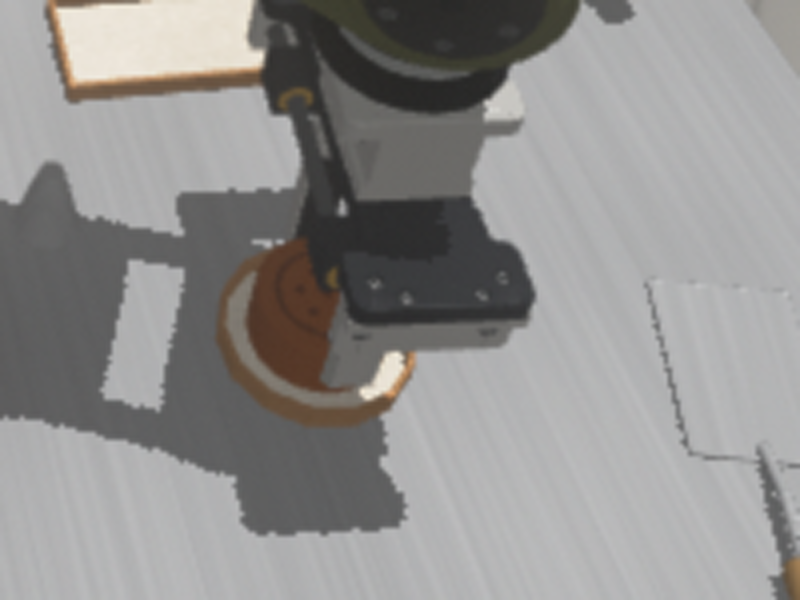

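>>> play_rows(
  twist=[
    [0,0,0],
    [0,0,0],
    [0,0,0],
  ],
  travel=[
    [0,0,-0.03],
    [0,0,-0.02],
    [0,0,0],
  ],
  grip=[1,1,1],
)

```text
time_s: 15.55
ee_pos: [0.6399, -0.2613, 0.0037]
eef_rot: [-1.571, -0.0, -0.111]
force: [0.4, -0.2, -1.9]
grip_width: 0.0631
```

>>> play_rows(
  twist=[
    [0,0,0],
    [0,0,0],
    [0,0,0],
    [0,0,0],
    [0,0,0],
  ],
  travel=[
    [0,0,0],
    [0,0,0],
    [0,0,0],
    [0,0,0],
    [0,0,0],
  ],
  grip=[-1,-1,-1,-1,-1],
)

```text
time_s: 16.05
ee_pos: [0.6398, -0.2613, 0.0036]
eef_rot: [-1.571, -0.0, -0.111]
force: [-0.1, -0.6, -0.0]
grip_width: 0.0936
```

>>> play_rows(
  twist=[
    [0,0,0],
    [0,0,0],
    [0,0,0],
    [0,0,0],
  ],
  travel=[
    [0,0,0.3],
    [0,0,0.6],
    [0,0,0.8],
    [0,0,0.3],
  ],
  grip=[-1,-1,-1,-1],
)

```text
time_s: 16.45
ee_pos: [0.6412, -0.2619, 0.1092]
eef_rot: [-1.573, -0.006, -0.111]
force: [-0.8, -0.1, 0.8]
grip_width: 0.0939
```

```bash
python3 look.py g side wrist
```

```text
16.55 [ 0.64092467 -0.26175261  0.10697711] [-1.57244343 -0.00478614 -0.11079441] [ 0.29784044  0.55601017 -0.11184243] 0.0936532758460483
```

View pics/wrist_g.png

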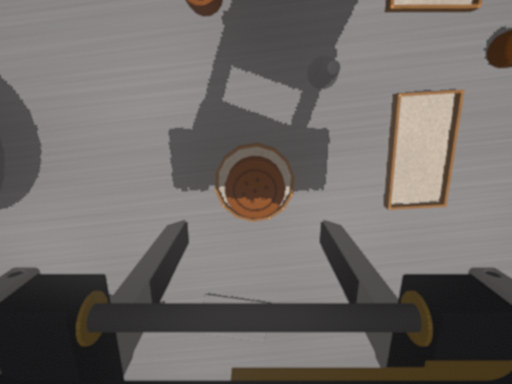

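>>> play_rows(
  twist=[
    [0,0,0],
    [0,0,0.085],
    [0,0,0.085],
    [0,0,0.085],
    [0,0,0.085],
    [0,0,0.085],
    [0,0,0.085],
    [0,0,0],
    [0,0,0],
    [0,0,0],
  ],
  travel=[
    [-0.02,0.4,0],
    [-0.02,0.8,0],
    [-0.02,0.8,0],
    [-0.02,0.8,0],
    [-0.02,0.8,0],
    [-0.02,0.8,0],
    [-0.02,0.8,0],
    [-0.02,0.8,0],
    [-0.02,0.8,0],
    [0,0,-0.5],
  ],
  grip=[-1,-1,-1,-1,-1,-1,-1,-1,-1,-1],
)

```text
time_s: 17.55
ee_pos: [0.6313, 0.0833, 0.0796]
eef_rot: [-1.572, -0.003, 0.695]
force: [0.6, -0.9, -0.4]
grip_width: 0.094
```

```bash
cat > ov.py <<'E'
from h import *
import sys
# ov.py tag cam name x y yaw [z0]
tag,cam,n=sys.argv[1:4]; v=[float(a) for a in sys.argv[4:]]
p=ctrl.camera(cam); im=cv2.resize(p['img'],(768,576))
s=cv2.resize((sil(p,n,*v)*255).astype(np.uint8),(768,576))>127
cv2.drawContours(im,cv2.findContours(s.astype(np.uint8),cv2.RETR_EXTERNAL,cv2.CHAIN_APPROX_NONE)[0],-1,(0,255,0),1)
cv2.imwrite(f'pics/ov_{tag}.png',im[:,:,::-1])
o=ctrl.get_obs();print(o['time_s'],o['ee_pos'].round(4),o['eef_rot'].round(4),o['force'].round(2),o['grip_width'].__round__(4))
E
python3 ov.py bar wrist cake_bar .6302 .0795 .69
```

```text
17.6 [0.6287 0.081  0.0732] [-1.5678  0.0041  0.6934] [-0.06 -0.2  -5.  ] 0.0937
```

View pics/ov_bar.png

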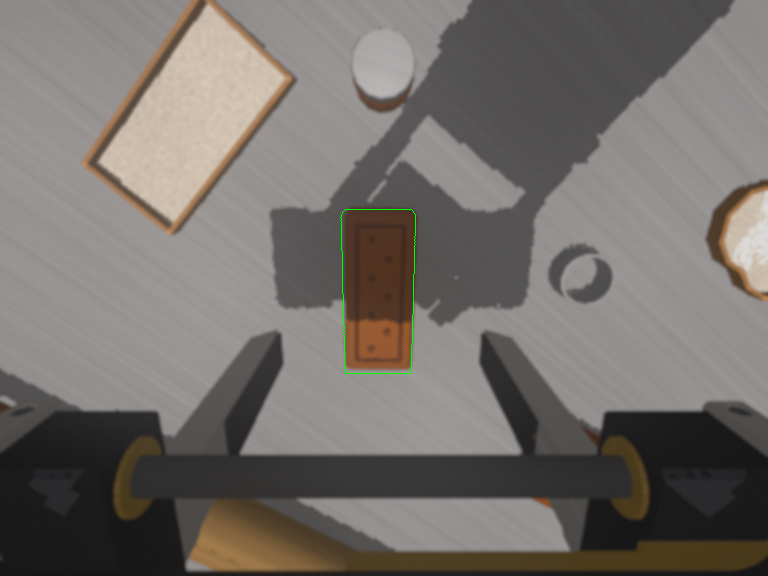

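>>> play_rows(
  twist=[
    [0,0,0],
    [0,0,0],
    [0,0,0],
    [0,0,0],
    [0,0,0],
    [0,0,0],
  ],
  travel=[
    [0,0.01,-0.3],
    [0,0,-0.5],
    [0,0,-0.4],
    [0,0,-0.2],
    [0,0,-0.13],
    [0,0,0],
  ],
  grip=[-1,-1,-1,-1,-1,-1],
)

```text
time_s: 18.2
ee_pos: [0.6307, 0.0788, 0.0015]
eef_rot: [-1.57, 0.001, 0.69]
force: [-0.2, 0.3, -0.5]
grip_width: 0.0941
```

>>> play_rows(
  twist=[
    [0,0,0],
    [0,0,0],
    [0,0,0],
    [0,0,0],
    [0,0,0],
    [0,0,0],
    [0,0,0],
    [0,0,0],
    [0,0,0],
    [0,0,0],
  ],
  travel=[
    [0,0,0],
    [0,0,0],
    [0,0,0],
    [0,0,0],
    [0,0,0],
    [0,0,0],
    [0,0,0],
    [0,0,0],
    [0,0,0],
    [0,0,0],
  ],
  grip=[1,1,1,1,1,1,1,1,1,1],
  force=20,
)

```text
time_s: 19.2
ee_pos: [0.6308, 0.0793, 0.0021]
eef_rot: [-1.571, 0.0, 0.69]
force: [-1.2, 1.1, 1.5]
grip_width: 0.0435
```

>>> play_rows(
  twist=[
    [0,0,0],
    [0,0,0],
    [0,0,0],
    [0,0,-0.079],
    [0,0,-0.079],
    [0,0,-0.079],
    [0,0,-0.079],
    [0,0,-0.079],
    [0,0,-0.079],
    [0,0,0],
    [0,0,0],
  ],
  travel=[
    [0,0,0.3],
    [0,0,0.6],
    [0,0,0.7],
    [-0.02,-0.51,0],
    [-0.02,-0.51,0],
    [-0.02,-0.51,0],
    [-0.02,-0.51,0],
    [-0.02,-0.51,0],
    [0,-0.52,0],
    [0,0,-0.4],
    [0,0,0],
  ],
  grip=[1,1,1,1,1,1,1,1,1,1,1],
)

```text
time_s: 20.3
ee_pos: [0.6247, -0.0748, 0.0607]
eef_rot: [-1.57, 0.003, -0.055]
force: [0.1, 0.0, -1.7]
grip_width: 0.0435
```

```bash
python3 ov.py bar2 wrist box_bar .6256 -.0757 -.051; python3 look.py h side
```

```text
20.35 [ 0.6253 -0.0743  0.0619] [-1.5706  0.0017 -0.0541] [-0.36 -0.45 -0.61] 0.0441
20.4 [ 0.62582127 -0.07400861  0.06272238] [-1.57073631e+00  2.30459028e-04 -5.35922522e-02] [ 0.07934861  0.24045318 -1.34681122] 0.04349957189571685
```

View pics/ov_bar2.png

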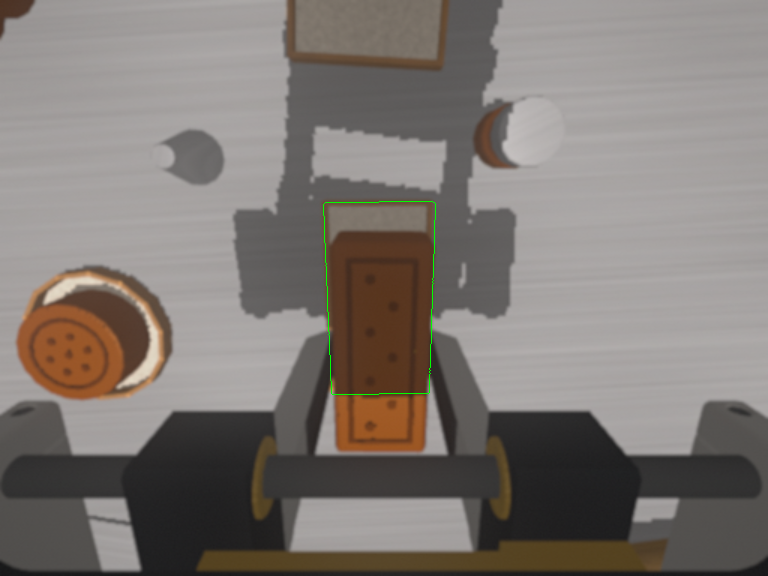

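View pics/side_h.png

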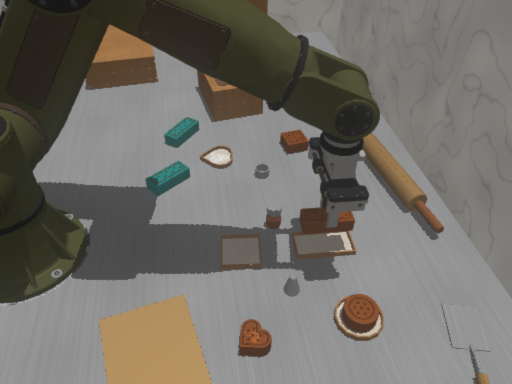

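>>> play_rows(
  twist=[
    [0,0,0],
    [0,0,0],
    [0,0,0],
    [0,0,0],
    [0,0,0],
    [0,0,0],
    [0,0,0],
  ],
  travel=[
    [0,-0.03,-0.3],
    [0,0,-0.3],
    [0,0,-0.25],
    [0,0,-0.15],
    [0,0,-0.1],
    [0,0,-0.03],
    [0,0,0],
  ],
  grip=[1,1,1,1,1,1,1],
)

```text
time_s: 21.1
ee_pos: [0.626, -0.0758, 0.0057]
eef_rot: [-1.571, -0.0, -0.054]
force: [0.2, 0.4, -1.3]
grip_width: 0.0437
```

```bash
python3 look.py i side
python3 - <<'E'
import cv2
a=cv2.imread('pics/side_i.png')[150:300,230:430]; cv2.imwrite('pics/side_iz.png',cv2.resize(a,None,fx=4,fy=4,interpolation=cv2.INTER_CUBIC))
E
```

```text
21.15 [ 0.62608216 -0.07582138  0.0059105 ] [-1.57089367e+00 -6.11711950e-04 -5.42962470e-02] [-0.69026056 -0.42927706 -1.21821412] 0.04338327008902749
```

View pics/side_iz.png

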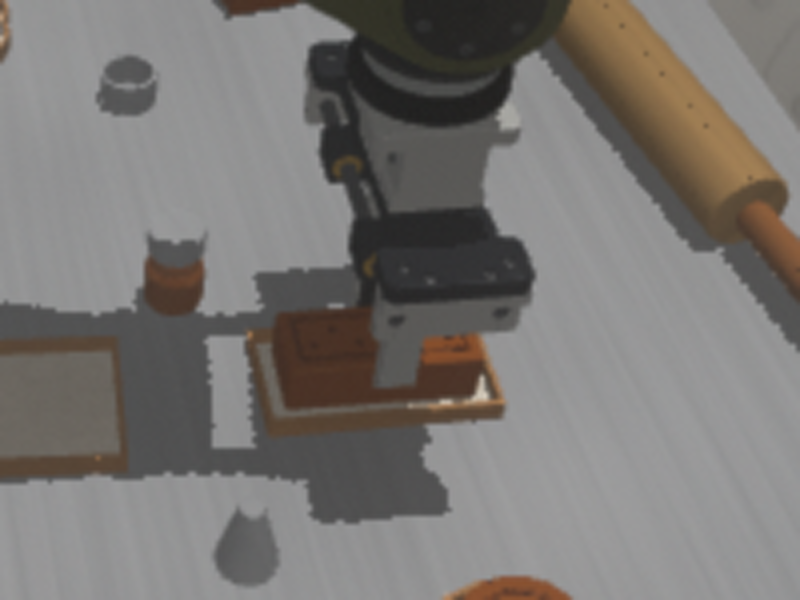

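Inside the rim; release and retreat.

>>> play_rows(
  twist=[
    [0,0,0],
    [0,0,0],
    [0,0,0],
    [0,0,0],
    [0,0,0],
    [0,0,0],
    [0,0,0],
    [0,0,0],
  ],
  travel=[
    [0,0,-0.01],
    [0,0,0],
    [0,0,0],
    [0,0,0],
    [0,0,0],
    [0,0,0],
    [0,0,0],
    [0,0,0],
  ],
  grip=[1,-1,-1,-1,-1,-1,-1,-1],
)

```text
time_s: 21.95
ee_pos: [0.6258, -0.0758, 0.005]
eef_rot: [-1.571, 0.0, -0.054]
force: [0.3, -0.7, -0.2]
grip_width: 0.0935
```

>>> play_rows(
  twist=[
    [0,0,0],
    [0,0,0],
    [0,0,0],
    [0,0,0],
  ],
  travel=[
    [0,0,0.3],
    [0,0,0.6],
    [0,0,0.8],
    [0,0,0.3],
  ],
  grip=[-1,-1,-1,-1],
)

```text
time_s: 22.35
ee_pos: [0.6273, -0.076, 0.1103]
eef_rot: [-1.572, -0.006, -0.054]
force: [-0.6, 0.0, 0.7]
grip_width: 0.0939
```

```bash
python3 look.py j side wrist
```

```text
22.45 [ 0.62699701 -0.07596963  0.10823484] [-1.57142062 -0.00487065 -0.05430715] [-7.08966608e-01 -1.69792468e-02  2.72894341e-04] 0.09364291810636519
```

View pics/wrist_j.png

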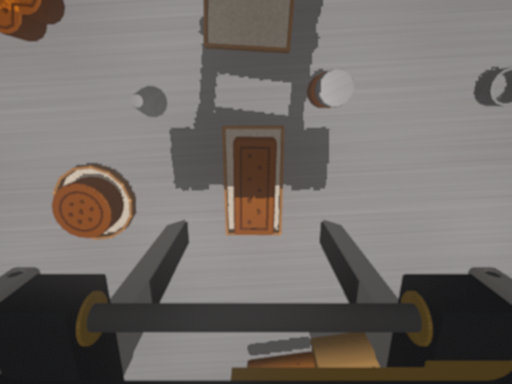

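>>> play_rows(
  twist=[
    [0,0,0],
    [0,0,0.062],
    [0,0,0.062],
    [0,0,0],
    [0,0,0],
    [0,0,0],
    [0,0,0],
    [0,0,0],
    [0,0,0],
    [0,0,0],
    [0,0,0],
    [0,0,0],
  ],
  travel=[
    [0.02,0.4,0],
    [0.04,0.76,0],
    [0.04,0.76,0],
    [0.04,0.76,0],
    [0.04,0.76,0],
    [0.04,0.76,0],
    [0.04,0.76,0],
    [0.04,0.76,0],
    [0.04,0.76,0],
    [0.08,0.72,0],
    [0,0,-0.5],
    [0,0,0],
  ],
  grip=[-1,-1,-1,-1,-1,-1,-1,-1,-1,-1,-1,-1],
)

```text
time_s: 23.65
ee_pos: [0.6445, 0.2843, 0.0748]
eef_rot: [-1.573, 0.008, 0.142]
force: [-0.5, -0.6, -0.7]
grip_width: 0.0939
```

```bash
python3 ov.py sq wrist cake_square .647 .2845 .14
```

```text
23.7 [0.6454 0.2837 0.077 ] [-1.5721  0.0053  0.1408] [ 0.74 -0.31 -0.11] 0.0941
```

View pics/ov_sq.png

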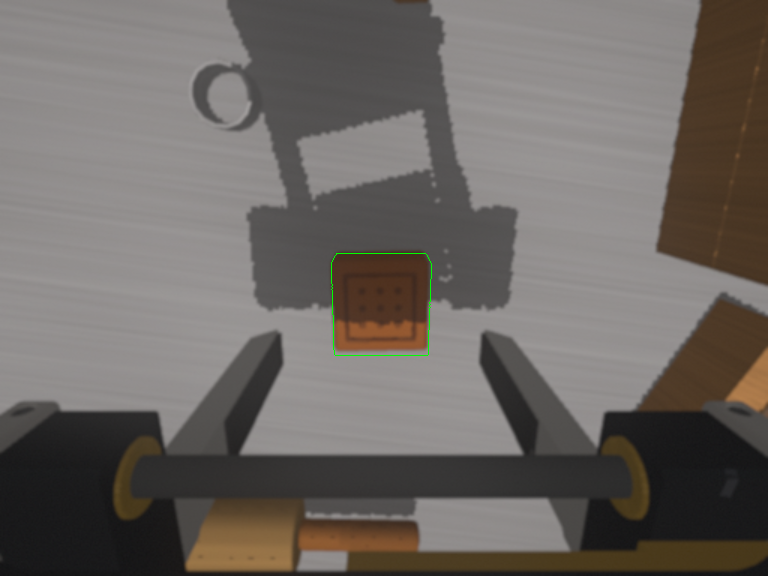

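>>> play_rows(
  twist=[
    [0,0,0],
    [0,0,0],
    [0,0,0],
    [0,0,0],
    [0,0,0],
    [0,0,0],
  ],
  travel=[
    [0,0,-0.3],
    [0,0,-0.5],
    [0,0,-0.4],
    [0,0,-0.2],
    [0,0,-0.16],
    [0,0,0],
  ],
  grip=[-1,-1,-1,-1,-1,-1],
)

```text
time_s: 24.3
ee_pos: [0.6467, 0.2838, 0.0015]
eef_rot: [-1.571, 0.001, 0.14]
force: [-0.4, 0.1, 0.6]
grip_width: 0.0935
```

>>> play_rows(
  twist=[
    [0,0,0],
    [0,0,0],
    [0,0,0],
    [0,0,0],
    [0,0,0],
    [0,0,0],
    [0,0,0],
    [0,0,0],
    [0,0,0],
  ],
  travel=[
    [0,0,0],
    [0,0,0],
    [0,0,0],
    [0,0,0],
    [0,0,0],
    [0,0,0],
    [0,0,0],
    [0,0,0],
    [0,0,0],
  ],
  grip=[1,1,1,1,1,1,1,1,1],
  force=20,
)

```text
time_s: 25.2
ee_pos: [0.6469, 0.2843, 0.0023]
eef_rot: [-1.571, -0.0, 0.141]
force: [-0.3, -0.4, 3.5]
grip_width: 0.0596
```

>>> play_rows(
  twist=[
    [0,0,0],
    [0,0,0],
    [0,0,0],
    [0,0,0],
    [0,0,-0.053],
    [0,0,-0.053],
    [0,0,-0.054],
    [0,0,0],
    [0,0,0],
    [0,0,0],
    [0,0,0],
    [0,0,0],
  ],
  travel=[
    [0,0,0.3],
    [0,0,0.7],
    [0,0,0.8],
    [-0.2,-0.35,0.1],
    [-0.4,-0.71,0],
    [-0.4,-0.71,0],
    [-0.4,-0.71,0],
    [-0.4,-0.71,0],
    [-0.4,-0.71,0],
    [-0.4,-0.71,0],
    [-0.4,-0.71,0],
    [-0.4,-0.71,0],
  ],
  grip=[1,1,1,1,1,1,1,1,1,1,1,1],
)

```text
time_s: 26.4
ee_pos: [0.4759, -0.0185, 0.0978]
eef_rot: [-1.571, -0.001, -0.111]
force: [0.8, -0.1, -0.2]
grip_width: 0.0591
```

>>> play_rows(
  twist=[
    [0,0,0],
    [0,0,0],
    [0,0,0],
    [0,0,0],
  ],
  travel=[
    [-0.4,-0.71,0],
    [-0.2,-0.34,-0.1],
    [0,0,-0.7],
    [0,0,0],
  ],
  grip=[1,1,1,1],
)

```text
time_s: 26.8
ee_pos: [0.4449, -0.0698, 0.055]
eef_rot: [-1.57, 0.005, -0.112]
force: [-1.2, 0.0, -1.6]
grip_width: 0.0597
```

```bash
python3 ov.py sq2 wrist box_square .4473 -.0698 -.111; python3 look.py k side
```

```text
26.85 [ 0.446  -0.0697  0.0568] [-1.5704  0.0028 -0.1113] [ 0.66 -0.76 -0.25] 0.0597
26.9 [ 0.44691749 -0.06961338  0.05782915] [-1.57067591e+00  6.22461430e-04 -1.10718517e-01] [ 0.91324889 -0.65641969 -0.32222406] 0.05954170965323133
```

View pics/ov_sq2.png

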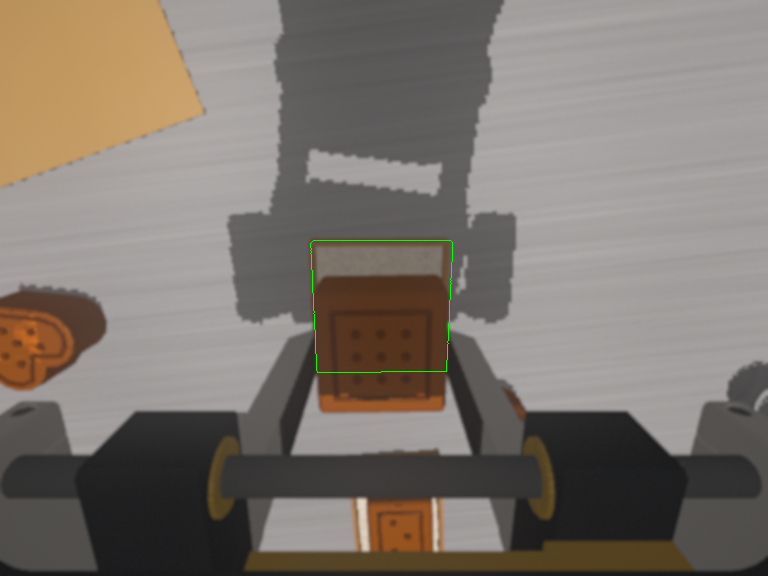

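View pics/side_k.png

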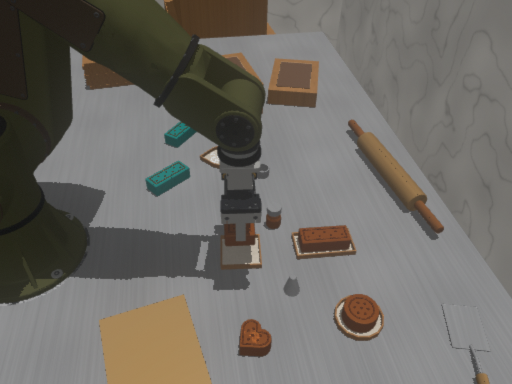

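>>> play_rows(
  twist=[
    [0,0,0],
    [0,0,0],
    [0,0,0],
    [0,0,0],
    [0,0,0],
    [0,0,0],
    [0,0,0],
  ],
  travel=[
    [0,0,-0.3],
    [0,0,-0.3],
    [0,0,-0.2],
    [0,0,-0.14],
    [0,0,-0.08],
    [0,0,-0.02],
    [0,0,0],
  ],
  grip=[1,1,1,1,1,1,1],
)

```text
time_s: 27.6
ee_pos: [0.4471, -0.0698, 0.0055]
eef_rot: [-1.571, -0.001, -0.111]
force: [-0.6, -0.4, -1.1]
grip_width: 0.0599
```

```bash
python3 look.py l side
python3 - <<'E'
import cv2
a=cv2.imread('pics/side_l.png')[150:300,150:350]; cv2.imwrite('pics/side_lz.png',cv2.resize(a,None,fx=4,fy=4,interpolation=cv2.INTER_CUBIC))
E
```

```text
27.65 [ 0.44712286 -0.06982627  0.00545345] [-1.57088563e+00 -6.59623929e-04 -1.10823522e-01] [-0.05563666  0.78481413 -1.930174  ] 0.05968289156232379
```

View pics/side_lz.png

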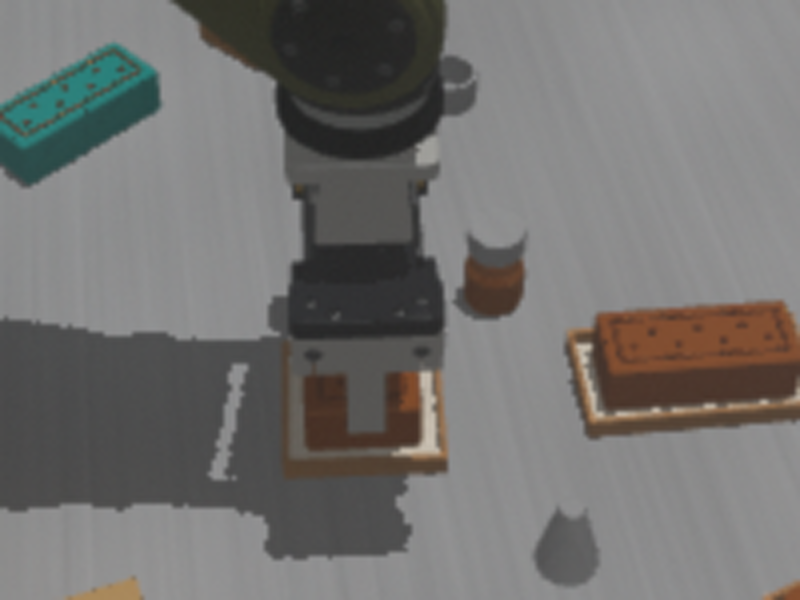

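>>> play_rows(
  twist=[
    [0,0,0],
    [0,0,0],
    [0,0,0],
    [0,0,0],
    [0,0,0],
    [0,0,0],
    [0,0,0],
    [0,0,0],
    [0,0,0],
    [0,0,0],
    [0,0,0],
  ],
  travel=[
    [0,0,-0.01],
    [0,0,0],
    [0,0,0],
    [0,0,0],
    [0,0,0],
    [0,0,0],
    [0,0,0],
    [0,0,0.3],
    [0,0,0.6],
    [0,0,0.8],
    [0,0,0.3],
  ],
  grip=[1,-1,-1,-1,-1,-1,-1,-1,-1,-1,-1],
)

```text
time_s: 28.75
ee_pos: [0.4479, -0.07, 0.1077]
eef_rot: [-1.571, -0.004, -0.111]
force: [1.1, -0.7, -0.6]
grip_width: 0.0938
```

```bash
python3 look.py m side wrist
```

```text
28.85 [ 0.44789309 -0.0700113   0.10648865] [-1.57132598 -0.00402356 -0.11079775] [ 0.13024417  0.49466806 -0.71977249] 0.09366478948308755
```

View pics/wrist_m.png

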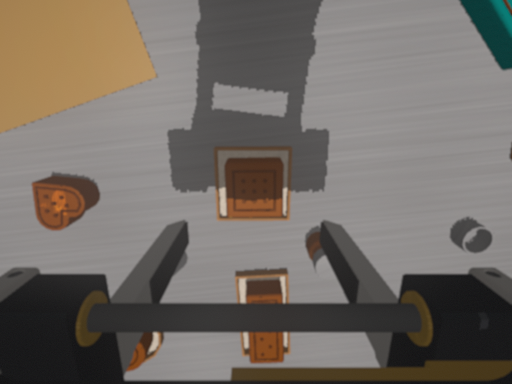

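>>> play_rows(
  twist=[
    [0,0,-0.082],
    [0,0,-0.082],
    [0,0,-0.082],
    [0,0,-0.082],
    [0,0,-0.082],
    [0,0,-0.082],
    [0,0,-0.082],
    [0,0,-0.082],
    [0,0,-0.082],
    [0,0,-0.082],
    [0,0,-0.082],
    [0,0,-0.082],
  ],
  travel=[
    [0,-0.59,0],
    [0,-0.59,0],
    [-0.01,-0.59,0],
    [-0.01,-0.59,0],
    [-0.01,-0.59,0],
    [-0.01,-0.59,0],
    [-0.01,-0.59,0],
    [0,0,0],
    [0,0,0],
    [0,0,0],
    [0,0,0],
    [0,0,0],
  ],
  grip=[-1,-1,-1,-1,-1,-1,-1,-1,-1,-1,-1,-1],
)

```text
time_s: 30.05
ee_pos: [0.4438, -0.2759, 0.1028]
eef_rot: [-1.573, 0.001, -1.662]
force: [-0.4, -0.3, -0.2]
grip_width: 0.0942
```

>>> play_rows(
  twist=[
    [0,0,-0.082],
    [0,0,-0.082],
    [0,0,-0.082],
    [0,0,-0.082],
    [0,0,-0.082],
    [0,0,-0.082],
    [0,0,-0.087],
    [0,0,0],
    [0,0,0],
  ],
  travel=[
    [0,0,0],
    [0,0,0],
    [0,0,0],
    [0,0,0],
    [0,0,0],
    [0,0,0],
    [0,0,-0.2],
    [0,0,-0.3],
    [0,0,0],
  ],
  grip=[-1,-1,-1,-1,-1,-1,-1,-1,-1],
)

```text
time_s: 30.95
ee_pos: [0.443, -0.2754, 0.0766]
eef_rot: [-1.575, -0.002, -2.566]
force: [-0.4, -0.4, -0.4]
grip_width: 0.094
```

```bash
python3 ov.py he wrist cake_heart .4356 -.2821 .575
```

```text
31.0 [ 0.4435 -0.2757  0.0779] [-1.5739e+00 -1.2000e-03 -2.5654e+00] [ 0.45 -0.44  1.35] 0.0942
```

View pics/ov_he.png

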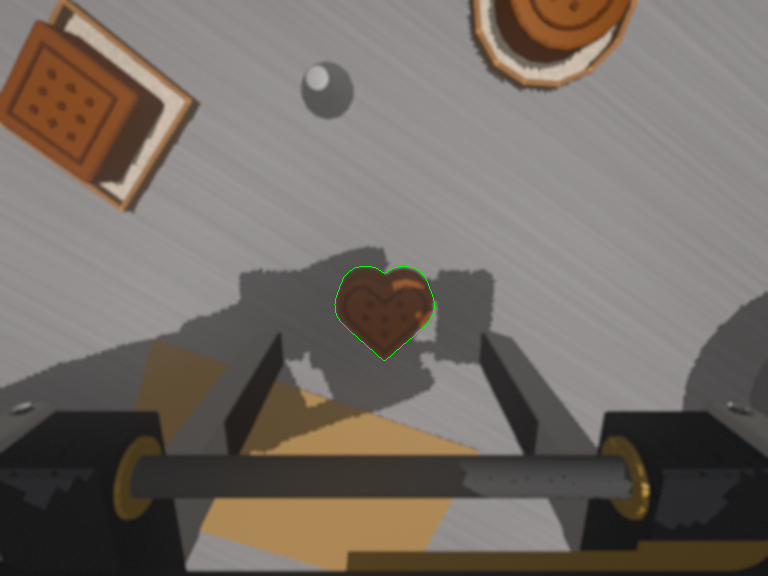

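>>> play_rows(
  twist=[
    [0,0,0],
    [0,0,0],
    [0,0,0],
    [0,0,0],
    [0,0,0],
    [0,0,0],
  ],
  travel=[
    [0,0,-0.3],
    [0,0,-0.5],
    [0,0,-0.4],
    [0,0,-0.2],
    [0,0,-0.16],
    [0,0,0],
  ],
  grip=[-1,-1,-1,-1,-1,-1],
)

```text
time_s: 31.6
ee_pos: [0.4442, -0.2762, 0.0012]
eef_rot: [-1.572, -0.0, -2.566]
force: [-0.4, -0.1, -0.1]
grip_width: 0.0936
```

>>> play_rows(
  twist=[
    [0,0,0],
    [0,0,0],
    [0,0,0],
    [0,0,0],
    [0,0,0],
    [0,0,0],
    [0,0,0],
    [0,0,0],
    [0,0,0],
  ],
  travel=[
    [0,0,0],
    [0,0,0],
    [0,0,0],
    [0,0,0],
    [0,0,0],
    [0,0,0],
    [0,0,0],
    [0,0,0],
    [0,0,0],
  ],
  grip=[1,1,1,1,1,1,1,1,1],
  force=20,
)

```text
time_s: 32.5
ee_pos: [0.4445, -0.2764, 0.0018]
eef_rot: [-1.57, 0.0, -2.566]
force: [-0.8, 1.1, 5.2]
grip_width: 0.0608
```

```bash
python3 look.py n wrist
```

```text
32.55 [ 0.44445079 -0.27635672  0.0018055 ] [-1.57046476e+00  1.39554057e-04 -2.56601666e+00] [-1.61706818  1.02669447  6.08339721] 0.06066265013662355
```

View pics/wrist_n.png

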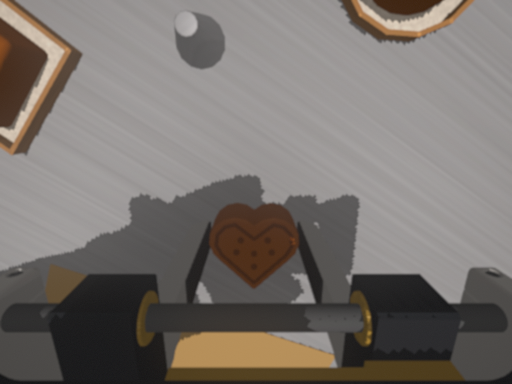

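>>> play_rows(
  twist=[
    [0,0,0],
    [0,0,0],
    [0,0,0],
    [0,0,0],
    [0,0,0],
    [0,0,0],
    [0,0,0],
  ],
  travel=[
    [0,0,0.2],
    [0,0,0.6],
    [0,0,0.8],
    [0,0,0.4],
    [0,0.4,0],
    [0,0.768,0],
    [0,0.768,0],
  ],
  grip=[1,1,1,1,1,1,1],
)

```text
time_s: 33.25
ee_pos: [0.4439, -0.1785, 0.1019]
eef_rot: [-1.571, 0.0, -2.567]
force: [0.9, -0.5, -1.0]
grip_width: 0.0609
```

>>> play_rows(
  twist=[
    [0,0,-0.047],
    [0,0,-0.047],
    [0,0,-0.047],
    [0,0,-0.047],
    [0,0,-0.047],
    [0,0,-0.047],
    [0,0,-0.047],
    [0,0,-0.047],
    [0,0,-0.051],
    [0,0,0],
    [0,0,0],
    [0,0,0],
  ],
  travel=[
    [0,0.768,0],
    [-0.01,0.768,0],
    [-0.01,0.768,0],
    [-0.01,0.768,0],
    [-0.01,0.768,0],
    [-0.01,0.768,0],
    [-0.01,0.768,0],
    [0,0.768,0],
    [0,0.768,0],
    [0,0.768,0],
    [0,0.768,0],
    [0,0.364,0],
  ],
  grip=[1,1,1,1,1,1,1,1,1,1,1,1],
)

```text
time_s: 34.45
ee_pos: [0.4408, 0.2637, 0.1019]
eef_rot: [-1.571, 0.0, 3.048]
force: [-0.1, -0.5, -1.4]
grip_width: 0.0609
```

>>> play_rows(
  twist=[
    [0,0,0],
    [0,0,0],
    [0,0,0],
  ],
  travel=[
    [0,0,-0.3],
    [0,0,-0.5],
    [0,0,0],
  ],
  grip=[1,1,1],
)

```text
time_s: 34.75
ee_pos: [0.4397, 0.2605, 0.0594]
eef_rot: [-1.568, -0.004, 3.047]
force: [-1.0, 0.3, -2.2]
grip_width: 0.061
```

```bash
python3 ov.py he2 wrist box_heart .4315 .262 -.095; python3 look.py o side; python3 fitall.py cake_round cake_square cake_bar
```

```text
34.8 [0.4406 0.2608 0.0611] [-1.5694e+00 -2.2000e-03  3.0465e+00] [ 0.34 -0.22 -1.87] 0.0607
34.85 [0.44133826 0.26106674 0.06215797] [-1.57053573e+00 -3.73594661e-04  3.04640958e+00] [ 1.41774639  0.15637886 -0.47689805] 0.06087668787866425Traceback (most recent call last):
  File "fitall.py", line 22, in <module>
    mt=cmask(top,a,34); ms=cmask(side,b,45)
  File "fitall.py", line 13, in cmask
    c=max(cs,key=cv2.contourArea); m=np.zeros_like(b); cv2.drawContours(m,[c],-1,1,-1)
ValueError: max() iterable argument is empty
```

View pics/ov_he2.png

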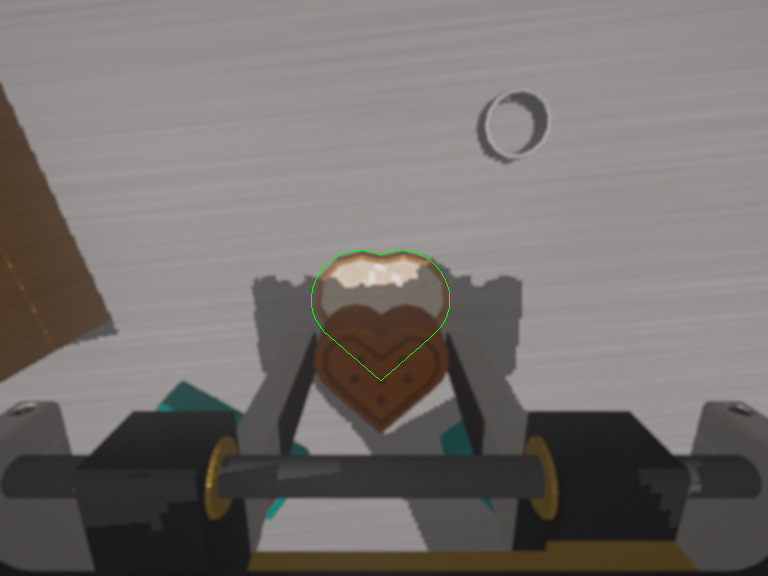

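View pics/side_o.png

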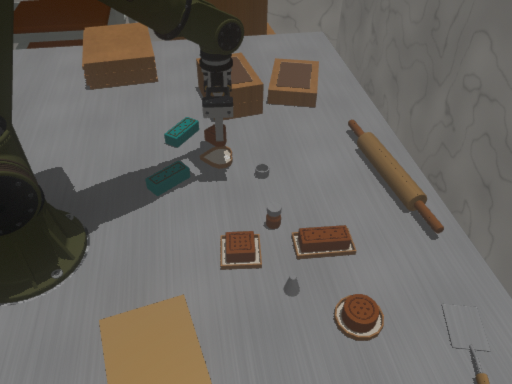

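>>> play_rows(
  twist=[
    [0,0,0],
    [0,0,0],
    [0,0,0],
    [0,0,0],
    [0,0,0],
    [0,0,0],
    [0,0,0],
  ],
  travel=[
    [0,0,-0.3],
    [0,0,-0.3],
    [0,0,-0.25],
    [0,0,-0.15],
    [0,0,-0.1],
    [0,0,-0.03],
    [0,0,0],
  ],
  grip=[1,1,1,1,1,1,1],
)

```text
time_s: 35.65
ee_pos: [0.4415, 0.2612, 0.0053]
eef_rot: [-1.571, 0.0, 3.046]
force: [-0.3, -0.4, -0.6]
grip_width: 0.0614
```

```bash
python3 look.py p wrist side
python3 - <<'E'
import cv2
a=cv2.imread('pics/side_p.png')[80:230,130:330]; cv2.imwrite('pics/side_pz.png',cv2.resize(a,None,fx=4,fy=4,interpolation=cv2.INTER_CUBIC))
E
```

```text
35.75 [0.44157664 0.26126112 0.00547185] [-1.57118611e+00  5.68259997e-04  3.04643592e+00] [-0.19831451  1.25650786 -1.16614683] 0.06070328518146957
```

View pics/wrist_p.png

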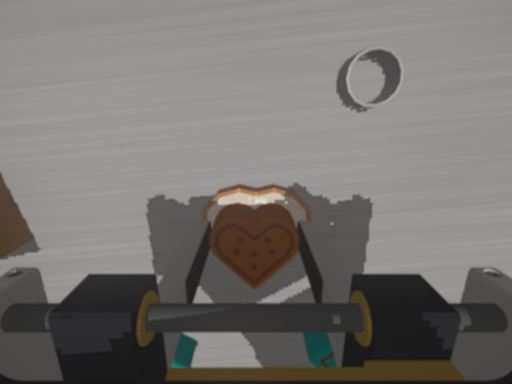

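View pics/side_pz.png

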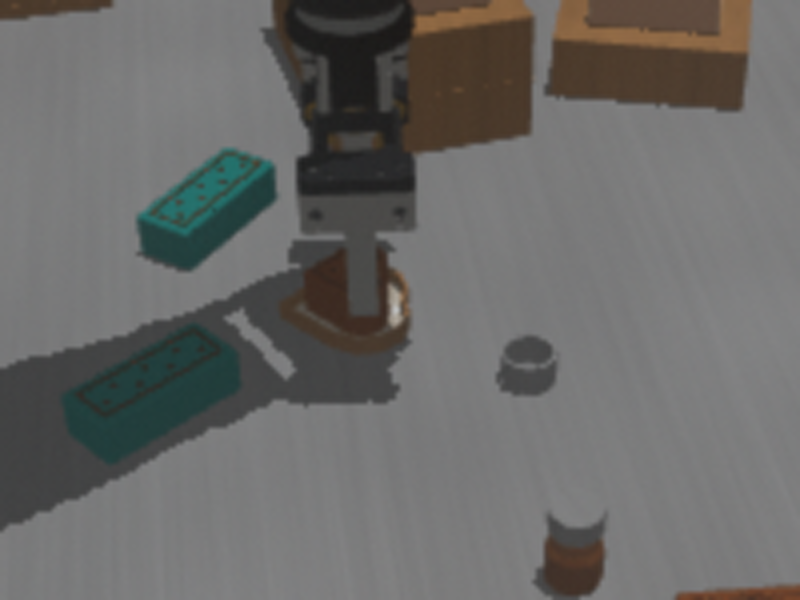

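>>> play_rows(
  twist=[
    [0,0,0],
    [0,0,0],
    [0,0,0],
    [0,0,0],
    [0,0,0],
    [0,0,0],
    [0,0,0],
  ],
  travel=[
    [0,0,-0.01],
    [0,0,0],
    [0,0,0],
    [0,0,0],
    [0,0,0],
    [0,0,0],
    [0,0,0],
  ],
  grip=[1,-1,-1,-1,-1,-1,-1],
)

```text
time_s: 36.45
ee_pos: [0.4414, 0.2611, 0.0046]
eef_rot: [-1.571, 0.0, 3.046]
force: [-0.8, -0.3, -0.1]
grip_width: 0.0942
```

>>> play_rows(
  twist=[
    [0,0,0],
    [0,0,0],
    [0,0,0],
    [0,0,0],
    [0,0,0],
  ],
  travel=[
    [0,0,0.3],
    [0,0,0.6],
    [0,0,0.8],
    [0,0,0.6],
    [0,0,0],
  ],
  grip=[-1,-1,-1,-1,-1],
)

```text
time_s: 36.95
ee_pos: [0.443, 0.262, 0.1236]
eef_rot: [-1.574, 0.006, 3.046]
force: [0.2, 0.6, -0.5]
grip_width: 0.0938
```

```bash
python3 ov.py he3 wrist cake_heart .4315 .262 -.095 .003
```

```text
37.0 [0.4421 0.2615 0.1211] [-1.5726e+00  2.9000e-03  3.0465e+00] [-0.74 -0.08 -0.94] 0.094
```

View pics/ov_he3.png

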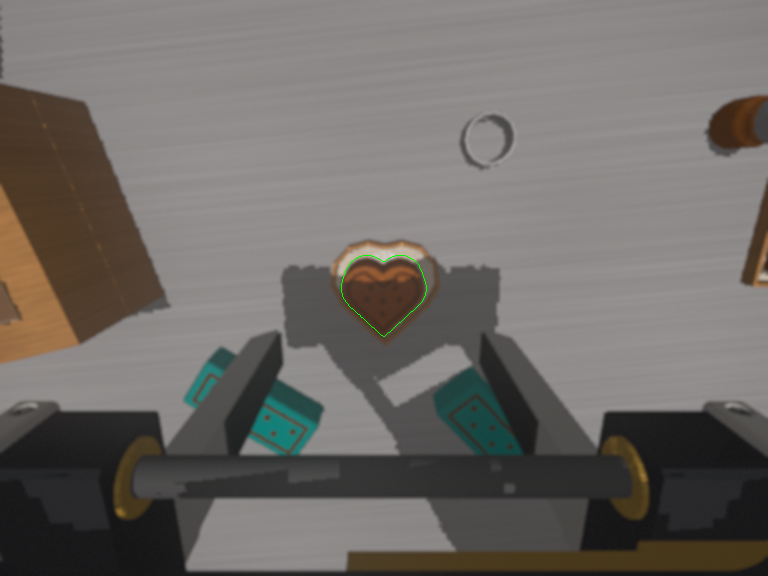

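>>> play_rows(
  twist=[
    [0,0,0],
    [0,0,0],
    [0,0,0],
    [0,0,0],
    [0,0,0],
    [0,0,0],
    [0,0,0],
    [0,0,0],
    [0,0,0],
    [0,0,0],
  ],
  travel=[
    [0,0,0.6],
    [-0.3,0,0.6],
    [-0.6,0,0.3],
    [-0.6,0.3,0],
    [-0.6,0.5,0],
    [-0.6,0.6,0],
    [-0.6,0.6,0],
    [-0.6,0.6,0],
    [-0.3,0.3,0],
    [0,0,0],
  ],
  grip=[-1,-1,-1,-1,-1,-1,-1,-1,-1,-1],
)

```text
time_s: 38.0
ee_pos: [0.246, 0.3945, 0.1931]
eef_rot: [-1.582, -0.019, 3.073]
force: [-0.5, 0.1, -0.5]
grip_width: 0.0941
```

```bash
python3 look.py z top side
python3 - <<'E'
import cv2
a=cv2.imread('pics/side_z.png')
cv2.imwrite('pics/z1.png',cv2.resize(a[110:260,150:350],None,fx=4,fy=4,interpolation=cv2.INTER_CUBIC))
cv2.imwrite('pics/z2.png',cv2.resize(a[210:350,200:400],None,fx=4,fy=4,interpolation=cv2.INTER_CUBIC))
t=cv2.imread('pics/top_z.png'); cv2.imwrite('pics/z3.png',cv2.resize(t[80:250,140:430],None,fx=2.7,fy=2.7,interpolation=cv2.INTER_CUBIC))
E
```

```text
38.1 [0.24718959 0.3935337  0.19352141] [-1.58158929 -0.01795705  3.0703991 ] [ 0.70337742  0.08290481 -0.77243798] 0.0941490123085194
```

View pics/z1.png

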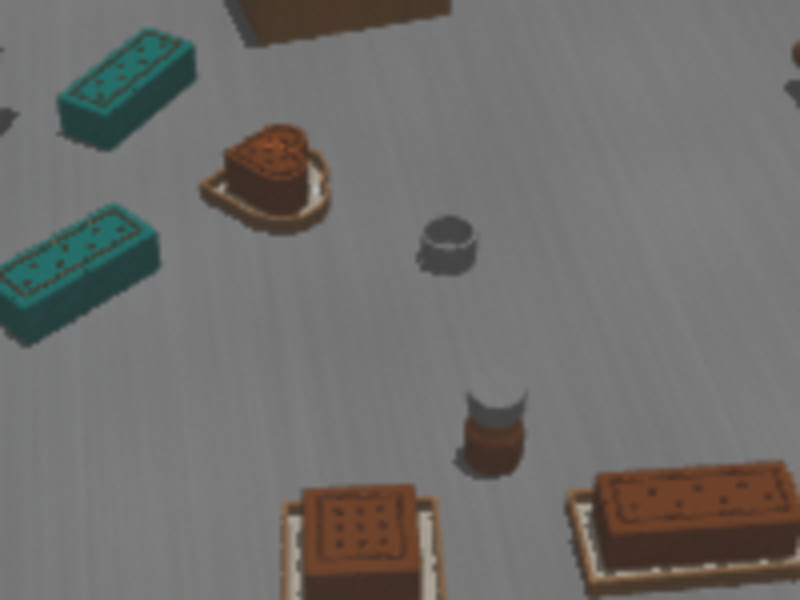

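View pics/z2.png

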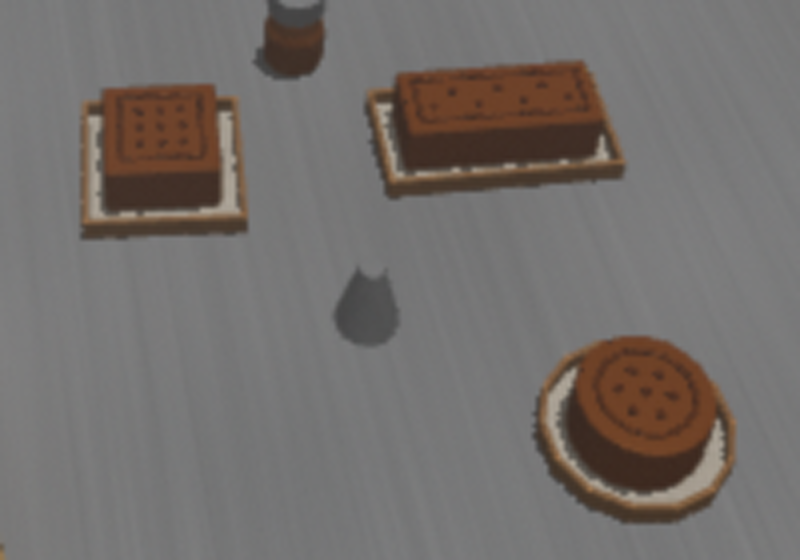

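View pics/z3.png

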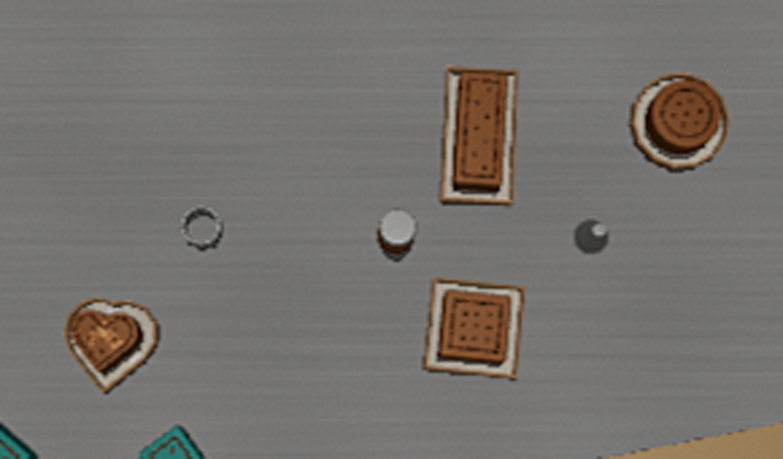

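Run:
```python
from h import *
out=[]
for cam in ('side','top'):
    p=ctrl.camera(cam)
    for z0 in (.003,.010):
        im=cv2.resize(p['img'],None,fx=6,fy=6,interpolation=cv2.INTER_CUBIC)
        for n,v,c in (('cake_heart',(.4315,.262,-.095,z0),(0,255,0)),('box_heart',(.4315,.262,-.095),(0,0,255))):
            s=cv2.resize((sil(p,n,*v)*255).astype(np.uint8),None,fx=6,fy=6,interpolation=cv2.INTER_CUBIC)>127
            cv2.drawContours(im,cv2.findContours(s.astype(np.uint8),cv2.RETR_EXTERNAL,cv2.CHAIN_APPROX_NONE)[0],-1,c,1)
        a=proj(p,[.4315,.262,.02])[0]*6; x,y=int(a[0]),int(a[1])
        out.append(im[y-150:y+150,x-200:x+200])
o=np.vstack([np.hstack(out[:2]),np.hstack(out[2:])]); cv2.imwrite('pics/chk.png',o[:,:,::-1])
```

```text
(no output)
```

View pics/chk.png

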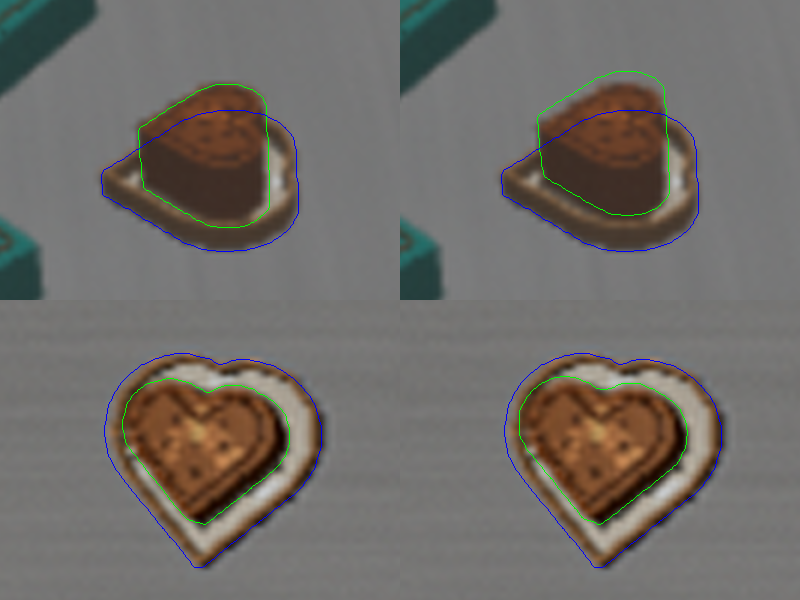

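Run:
```python
from h import *
out=[]
for cam in ('side','top'):
    p=ctrl.camera(cam); row=[]
    for n,v in (('round',(.6399,-.2609,0)),('square',(.4473,-.0698,-.111)),('bar',(.6256,-.0757,-.051))):
        im=cv2.resize(p['img'],None,fx=5,fy=5,interpolation=cv2.INTER_CUBIC)
        for m,z0,c in (('cake_'+n,.003,(0,255,0)),('box_'+n,0,(0,0,255))):
            s=cv2.resize((sil(p,m,*v,z0)*255).astype(np.uint8),None,fx=5,fy=5,interpolation=cv2.INTER_CUBIC)>127
            cv2.drawContours(im,cv2.findContours(s.astype(np.uint8),cv2.RETR_EXTERNAL,cv2.CHAIN_APPROX_NONE)[0],-1,c,1)
        a=proj(p,[v[0],v[1],.02])[0]*5; x,y=int(a[0]),int(a[1])
        row.append(cv2.copyMakeBorder(im,200,200,200,200,cv2.BORDER_CONSTANT)[y+50:y+350,x+70:x+330])
    out.append(np.hstack(row))
    for j,z in (('spice_jar',.03),('nozzle',.02)):
        d=ctrl.boxes_of(j,p); print(cam,j,[(np.round(q['point']).tolist(),round(q['confidence'],2)) for q in d])
cv2.imwrite('pics/chk2.png',np.vstack(out)[:,:,::-1])
```

```text
side spice_jar [([271.0, 214.0], 0.61), ([318.0, 252.0], 0.42)]
side nozzle [([288.0, 288.0], 0.73)]
top spice_jar [([287.0, 166.0], 0.69)]
top nozzle []
```

View pics/chk2.png

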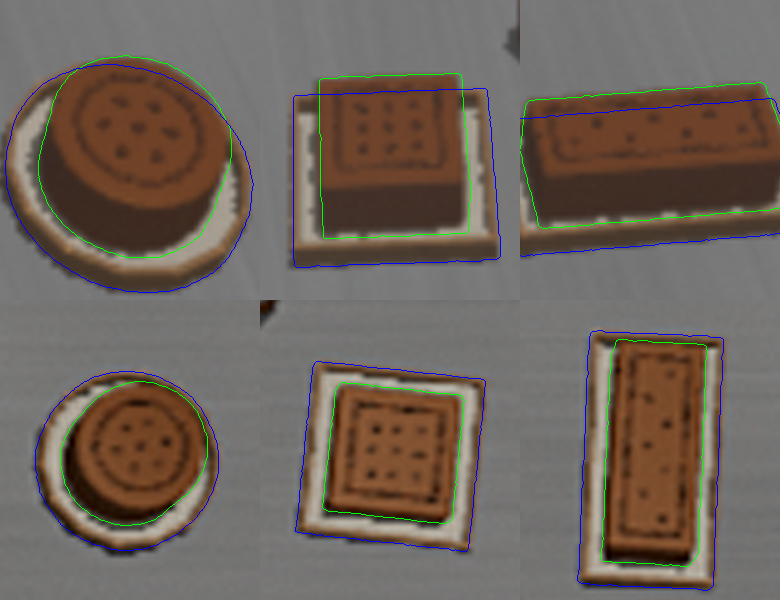

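Run:
```python
from station import ctrl
print(ctrl.hand_in()); print(ctrl.get_obs()['time_s'])
```

```text
the job is handed in; nothing more can be done
None
the job is handed in; nothing more can be done
```

All four gingerbreads are packed, each flat on the floor of the box of its own shape and inside the rim. The job was handed in at about 38.5 s of the 90 s; no verdict was reported.

**Last checks:**
- **Gingerbreads:** In the top and side pictures, outlines of each gingerbread on its box floor (3 mm up) matched to within about 2–3 mm. The heart sits 2–3 mm toward its point.
- **Jar and nozzle:** The jar was found in both views at about its starting pixels. The nozzle was found there in the side view; the detector missed it in the top view, but the picture shows it standing in place.
- **Arm:** The gripper was open and clear of everything at the end. I left both turquoise bars alone.

**What disagreed:**
- **Finger height:** The fingertips measured about 12–16 mm behind the TCP, not 8 mm ahead as stated. My first two grasps (square, then round) therefore closed in the air above the cakes without moving them. After that I gripped with the TCP at about 0–2 mm above the table.
- **Camera calibration:** The top and side views disagreed by up to about 5 mm in y for the far items.

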